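Fetch the borax tablet from behind the bottles

TASK

Take the two bottles and the jar out of the wooden bottle stand and stand all three upright on the dark rubber mat; only then lift the white borax tablet out from behind them and lay it flat in the middle of the soldering board, without shifting the silver ring that lies on the board. Afterwards put each bottle and the jar back in the stand, upright, each on the very pad where it stood at the start, and do not disturb the wooden handle and the sanding stick that lie about.

Things in the scene. Friction and masses are not known exactly. Their poses are not given: they have to be found in the camera images.
- bottle_stand: Fixed low wooden tray, 140 (its x) x 170 mm (its y), floor 8 mm above the worktop. Lips, from the worktop: back (+x) 20 mm high, sides 14 mm; front (-x) open. Three flush cork pads, 50 mm across, at about (x, y) = (-2, 49), (-31, 0), (-2, -49) mm in its frame, mark the bottles' places, an arc in front of the tablet at (26, 0). Origin: centre of the underside; z up.
- flux_bottle: Round cream-coloured bottle, amber at the bottom, with a red and white label on one side and a white cap: 46 mm across, 102 mm tall, 0.1 to 0.2 kg. Origin: centre of its underside; z up its axis. Starts on one of the three pads (which one varies).
- brown_bottle: Round dark amber bottle with black ribbed cap: 41 mm across up to 80 mm height, cap 32 mm across, 98 mm tall, 0.1 to 0.2 kg. Origin: centre of its underside; z up its axis. Starts on one of the three pads.
- jar: Round plain white jar with a grey steel lid: 44 mm across, 86 mm tall, about 0.12 kg. Origin: centre of its underside; z up its axis. Starts on one of the three pads.
- borax_tablet: White round tablet lying flat at the back of the stand, behind the bottles: 43 mm across, 15 mm high, about 0.03 kg. Origin: centre of its underside; z up. The bottles stand some 57 mm from its centre, so a gripper has no room over it until they are gone.
- mat: Fixed flat dark rubber mat on the worktop, the side area for the bottles: 130 mm (its x) by 228 mm (its y), 4 mm thick. Origin: centre of the underside; z up. It lies to the left or the right of the stand, its long side pointing roughly away from the robot. Nothing stands on it at the start.
- solder_board: Fixed pale soldering block: 130 mm (its x) by 228 mm (its y), top 31 mm above the worktop. Origin: centre of the underside; z up. It lies on the other side of the stand from the mat; the tablet belongs in the middle of its top.
- ring: Plain silver ring lying flat on the soldering board, 65 to 90 mm from the board's middle: 20 mm across, 5 mm high. Origin: centre of its underside. To be left where it lies.
- wooden_handle: Turned wooden handle lying on the worktop in front of the stand (towards the robot): 114 mm long (its x), 25 mm wide, 22 mm high. Origin: centre of its underside. To be left alone.
- sanding_stick: Red-brown round sanding stick lying on the worktop behind the stand: 110 mm long (its y), 14 mm thick. Origin: centre of its underside. To be left alone.
Things that resemble listed ones, but are neither listed nor needed, are in the scene too. Of the things that look like the borax_tablet, the middle-sized one is meant. Leave any green look-alike of the flux_bottle alone.

How it is judged:
By the outcome, as a careful person would: the job done as asked, in the order asked, and still so for the second after the job is handed in, with the robot touching nothing.
It also fails if it takes over 120 s, if anything falls off the work surface, if the arm or the gripper's body presses on something with over 40 N, if the wrist force passes 120 N, or if a joint passes its speed limit or range.

ROBOT

A 7-joint arm with a two-finger parallel gripper is mounted at the origin on a cart in front of the work surface, level with it; the furniture and walls round the work are solid. World frame = base frame: x ahead of the robot, y to its left, z up, the work surface at z = 0. Lengths are in mm, angles in rad, forces in N, time in s.
With the tool pointing down it reaches from about 350 to 900 mm from the base axis. Payload 7.2 kg.
Tool frame: the origin (TCP) lies at the very end of the fingers, on their centre line; the grasp point (between the pads) lies 19 mm behind it; z points along the fingers, y is the direction in which the jaws open and shut (so a half turn about z gives the same grasp; the last joint's range is limited). The gripper opens to 88 mm and grips with 3 to 60 N. Pads are 20 mm wide; open, the fingers measure 115 mm over their backs; the gripper's body (75 mm by 178 mm) begins 61 mm behind the grasp point.
Start: joints at [-1.193, 0.411, -0.013, 1.596, 0.006, 1.134, -0.082], TCP at [269.497, 563.915, 222.653] pointing down, gripper open.
Joint ranges: [-2.95, 2.95], [-0.29, 1.99], [-1.47, 1.44], [0.14, 2.54], [-1.03, 4.17], [0.13, 1.85], [-2.86, 2.86]. Speed limits (rad/s): [2.39, 2.39, 3.01, 3.01, 3.14, 3.14, 3.14].

INTERFACE

Orientations are given as [roll, pitch, yaw] about the fixed x, y, z axes, in that order (R = Rz(yaw) Ry(pitch) Rx(roll)).
In Python, from rig import ctrl gives the robot as it stands.
- The arm moves only by the tool drive_tool, never from a script. Its argument "commands" is a list of rows, each an object of numbers: "dx", "dy", "dz": the shift along the tool's x, y, z in cm; "rx", "ry", "rz": the turn, a rotation vector about the tool's x, y, z in rad; "fingers": the opening, from 0 (shut) to 1 (fully open). A call has 1 to 8 rows; each row is the pose to reach, as a shift and turn from the pose commanded when the call began, along the tool's axes at that moment; what a row does not reach only later rows make up. A row lasts 1/8 s, in which the tool goes at most 62.5 mm and 10.7 degrees, less where a joint would pass 70% of its speed; a pose out of reach is approached as far as the arm can. A call with a gripper value outside its range is refused whole. The fingers move at their own pace and stop on an object; "squeeze" is the grip in N (left out, the last holds). Time passes only in rows, so rows that repeat a pose let the fingers close. It gives the time, the measured TCP pose, the force and the opening at its end, in the units of the state.
- ctrl.state(): the state, without advancing time (a new reading comes with each control period).
- ctrl.snapshot(name): name is "scene" or "top" or "wrist"; returns a dict with "frame" (384x512x3 uint8, red, green, blue), "K" (3x3 intrinsics, pixels), "xyz" and "rotation" of the camera in the world. Camera axes: x right, y down, z forward; pixel columns grow to the right and rows downward; lengths in mm; the calibration is good to about 2 mm. A picture is of the moment at which its call begins. There is no depth.
- ctrl.sign_off(): hands the job in, once; it reports no verdict.
The state is a dict: "t": time; "joint_pos": joint angles; "qd": joint speeds; "effort": joint torques, N m; "ee_pos": TCP position; "eef_rot": TCP orientation; "wrist_force": force on the tool from outside, world axes, zero at the start; "ft_torque": the same for the moment, N m; "opening": opening from 0.0 (shut) to 1.0 (fully open).
Only numpy, scipy, OpenCV 4.12 (cv2) and the standard library are available. Lean on these libraries where they do the work, as an engineer would, in place of code of your own. Each camera call takes 0.05 s, during which the arm holds its last target.

## Working session

There is one attempt and no reset: what is moved stays moved. The work goes in short steps, Python scripts to look and compute and a tool call to move; the robot and the scene stay as the last step left them, time stands still between calls to the robot, and variables do not carry over. Pictures are saved under pics/ and viewed, and the job is handed in when it is done.

Besides the shell and the picture viewer there is one more tool, called after "Request:" by a JSON object that holds its "api" and its "payload". drive_tool: Moves the arm, as the interface text tells. Its arguments: {"type":"object","properties":{"commands":{"type":"array"},"squeeze":{"type":"number"}},"required":["commands"]}

```bash
mkdir -p pics; ls
cat > h.py <<'E'
from rig import ctrl
import numpy as np, cv2, json
def snap(n,f):
    s=ctrl.snapshot(n); cv2.imwrite('pics/%s.png'%f, s['frame'][:,:,::-1]); np.savez('pics/%s.npz'%f, **{k:np.array(s[k]) for k in ('frame','K','xyz','rotation')}); return s
def load(f): return dict(np.load('pics/%s.npz'%f))
def R(s):
    r=np.array(s['rotation'],float)
    if r.shape==(3,3): return r
    from scipy.spatial.transform import Rotation as Q
    return Q.from_euler('xyz',r).as_matrix() if r.size==3 else Q.from_quat(r).as_matrix()
def ray(s,u,v,z):
    d=R(s)@np.linalg.inv(np.array(s['K']))@np.array([u,v,1.]); c=np.array(s['xyz'],float)
    return c+d*(z-c[2])/d[2]
def proj(s,p):
    q=np.array(s['K'])@R(s).T@(np.array(p,float)-np.array(s['xyz'])); return q[:2]/q[2]
E
python3 - <<'E'
from h import *
for n in ('scene','top','wrist'):
    s=snap(n,n+'0'); print(n,s['K'],s['xyz'],s['rotation'])
print(ctrl.state())
E
```

```text
pics
scene [[462.15386384   0.         246.70407737]
 [  0.         462.15386384 187.71788305]
 [  0.           0.           1.        ]] [-128.88930829 -447.68238033  584.22806431] [-2.14509118 -0.02503261 -0.99779431]
top [[422.90784517   0.         250.94043309]
 [  0.         422.90784517 195.32727885]
 [  0.           0.           1.        ]] [395.07779004 -16.85736769 920.41751528] [-2.92867234  0.00557242 -1.6127248 ]
wrist [[299.8913466    0.         251.25671183]
 [  0.         299.8913466  198.28571635]
 [  0.           0.           1.        ]] [196.35726122 599.97522204 383.11850443] [2.83750610e+00 9.57674653e-04 1.12588826e+00]
{'t': 0.15, 'joint_pos': array([-1.19320036,  0.41170582, -0.0126845 ,  1.59681575,  0.00559547,
        1.13431565, -0.08219112]), 'qd': array([-0.00032909, -0.00028022,  0.00111588, -0.00355237,  0.00214382,
       -0.00153105, -0.00125388]), 'effort': array([ 1.94710607e-03, -5.88335931e+01,  6.42598663e-01, -2.91286272e+01,
       -5.36946848e-02,  1.57925044e-02,  1.09626508e-04]), 'ee_pos': array([269.36541846, 563.55621242, 222.02361562]), 'eef_rot': array([-3.14038706e+00,  9.14039979e-05,  2.69580196e+00]), 'wrist_force': array([ 0.62478263, -0.03662831,  0.61977998]), 'ft_torque': array([ 0.00185492, -0.02239409,  0.01996993]), 'opening': 0.9987297061000587}
```

View pics/scene0.png

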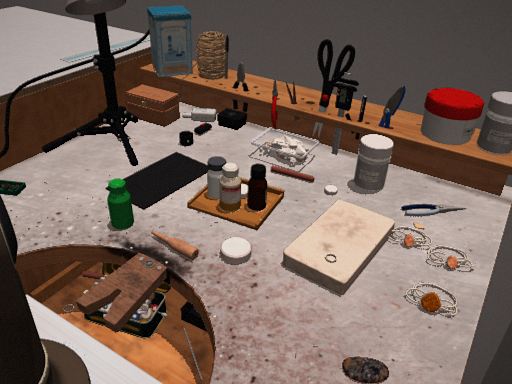

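View pics/top0.png

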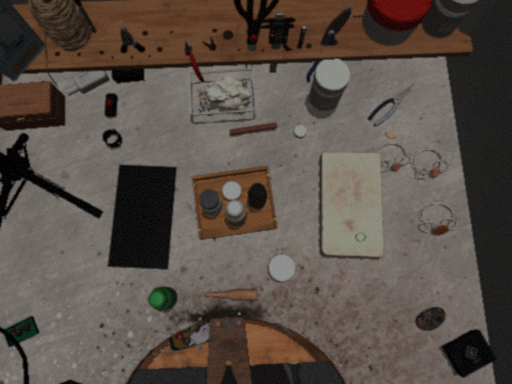

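View pics/wrist0.png

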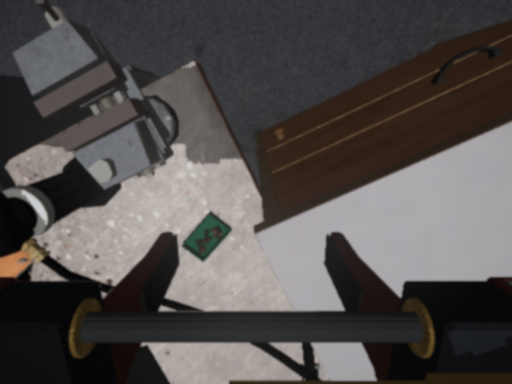

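Run:
```python
from h import *
s=load('top0'); f=s['frame'][140:320,100:400,::-1]
cv2.imwrite('pics/topz.png',cv2.resize(f,None,fx=2.66,fy=2.66,interpolation=cv2.INTER_CUBIC))
s=load('scene0'); f=s['frame'][130:270,150:410,::-1]
cv2.imwrite('pics/scenez.png',cv2.resize(f,None,fx=3,fy=3,interpolation=cv2.INTER_CUBIC))
```

```text
(no output)
```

View pics/topz.png

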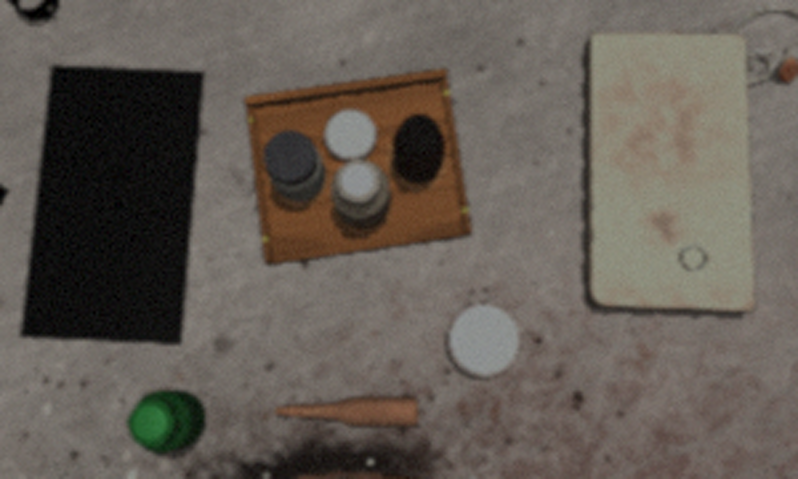

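View pics/scenez.png

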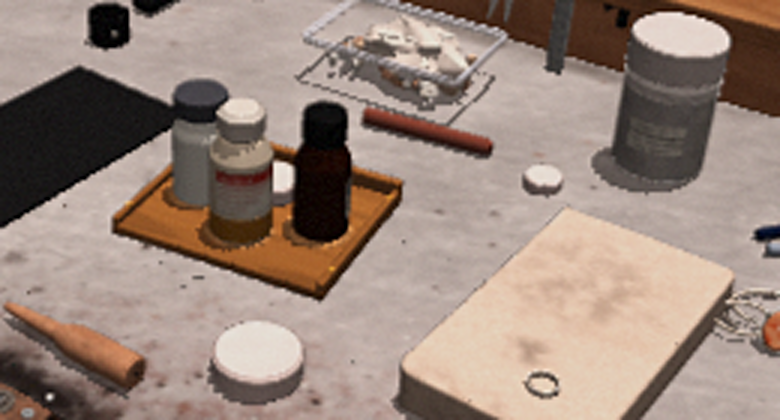

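Run:
```python
from h import *
s=load('top0')
g=lambda n,u,v,z: print(n,ray(s,u/2.66+100-.3,v/2.66+140-.3,z).round(1)[:2])
for a in [('FL',268,263,8),('FR',470,235,8),('BL',246,101,20),('BR',445,70,20),('jar',292,157,94),('flux',359,182,110),('brown',420,140,106),('tab',351,134,23),('ring',693,258,36),
 ('mat',52,66,4),('mat',203,72,4),('mat',181,343,4),('mat',22,335,4),('bd',591,34,31),('bd',745,35,31),('bd',752,310,31),('bd',592,305,31),('green',155,422,90),('hnd',276,410,12),('hnd',417,410,12),('big',484,341,20)]: g(*a)
f=cv2.cvtColor(s['frame'],cv2.COLOR_RGB2HSV)
def mask(n,m,roi,z):
    x0,y0,x1,y1=roi; k=np.zeros(m.shape,np.uint8); k[y0:y1,x0:x1]=m[y0:y1,x0:x1]
    c=max(cv2.findContours(k,0,2)[0],key=cv2.contourArea)
    P=np.array([ray(s,u,v,z)[:2] for u,v in c[:,0]],np.float32); r=cv2.minAreaRect(P); print(n,r,len(c))
mask('mat',(f[...,2]<25).astype(np.uint8),(100,150,185,280),4)
b=s['frame'].astype(int)
mask('board',((f[...,1]>35)&(f[...,2]>130)).astype(np.uint8),(310,145,390,265),31)
mask('stand',((f[...,1]>120)&(f[...,2]>60)).astype(np.uint8),(185,160,285,245),8)
mask('tab',((f[...,1]<40)&(f[...,2]>135)).astype(np.uint8),(215,175,248,200),23)
```

```text
FL [501.6  93. ]
FR [517.4 -72.2]
BL [635.1 107.5]
BR [654.5 -58.2]
jar [570.4  63.3]
flux [546.2  13.1]
brown [576.7 -33.1]
tab [602.6  21.5]
ring [ 488.  -244.7]
mat [677.1 273.9]
mat [666.3 145.8]
mat [440.6 164.5]
mat [452.4 292.7]
bd [ 676.9 -179.8]
bd [ 670.5 -306.6]
bd [ 445.9 -288.1]
bd [ 455.1 -163.4]
green [381.1 166.2]
hnd [385.   88.1]
hnd [380.3 -22.7]
big [431.3 -77.9]
mat ((558.8407592773438, 219.7750244140625), (125.0999984741211, 223.3848419189453), 84.93001556396484) 103
board ((582.4322509765625, -236.6806640625), (123.96685028076172, 184.2852325439453), 86.12702178955078) 416
stand ((579.6868896484375, 18.296051025390625), (142.10345458984375, 168.4279022216797), 5.74701452255249) 94
tab ((604.0054931640625, 21.787578582763672), (32.72227096557617, 33.6080322265625), 87.9395751953125) 27
```

```bash
cat >> h.py <<'E'
from scipy.spatial.transform import Rotation as Q
def go(x,y,z,yaw=1.677):
    st=ctrl.state(); r=Q.from_euler('xyz',st['eef_rot']); d=r.inv().apply(np.array([x,y,z])-st['ee_pos'])/10
    rv=(r.inv()*Q.from_euler('xyz',[np.pi,0,yaw])).as_rotvec()
    print('to',(x,y,z),'d cm',d.round(2),'rv',rv.round(3))
def st():
    s=ctrl.state(); print('t',round(s['t'],2),s['ee_pos'].round(1),s['eef_rot'].round(3),'F',s['wrist_force'].round(1),'op',round(s['opening'],3))
S0=np.array([578.5,17.8]); SY=.106
def stand(a,b): c,s=np.cos(SY),np.sin(SY); return S0+np.array([c*a-s*b,s*a+c*b])
E
python3 -c "
from h import *
go(575,15,240)"
```

```text
to (575, 15, 240) d cm [-51.23 -36.32  -1.75] rv [-1.000e-03  1.000e-03  1.019e+00]
```

Request:
{"api": "drive_tool", "payload": {"commands": [{"dx": -3, "dy": -2, "dz": -1.8, "rz": 0.07}, {"dx": -8, "dy": -5, "dz": -1.8, "rz": 0.18}, {"dx": -13, "dy": -9, "dz": -1.8, "rz": 0.3}, {"dx": -18, "dy": -12.5, "dz": -1.8, "rz": 0.4}, {"dx": -23, "dy": -16, "dz": -1.8, "rz": 0.5}, {"dx": -28, "dy": -20, "dz": -1.8, "rz": 0.6}, {"dx": -33, "dy": -23.5, "dz": -1.8, "rz": 0.7}, {"dx": -38, "dy": -27, "dz": -1.8, "rz": 0.8}]}}

```text
invalid input
```

```bash
python3 -c "
from h import *
st();go(575,15,240)"
```

```text
t 0.15 [269.4 563.6 222. ] [-3.14   0.     2.696] F [ 0.6 -0.   0.6] op 0.999
to (575, 15, 240) d cm [-51.23 -36.32  -1.75] rv [-1.000e-03  1.000e-03  1.019e+00]
```

Request:
{"api": "drive_tool", "payload": {"commands": [{"dx": -3, "dy": -2, "dz": -1.8, "rx": 0, "ry": 0, "rz": 0.07, "fingers": 1.0}]}}

```text
t: 0.28
ee_pos: [285.5, 533.6, 238.7]
eef_rot: [-3.138, -0.001, 2.629]
wrist_force: [0.2, -0.7, 0.3]
opening: 1.0
```

```bash
python3 -c "
from h import *
st();go(575,15,240)"
```

```text
t 0.28 [285.5 533.6 238.7] [-3.138e+00 -1.000e-03  2.629e+00] F [ 0.2 -0.7  0.3] op 1.0
to (575, 15, 240) d cm [-50.67 -30.99  -0.08] rv [-0.004  0.001  0.952]
```

Request:
{"api": "drive_tool", "payload": {"commands": [{"dx": -5, "dy": -3, "dz": 0, "rx": 0, "ry": 0, "rz": 0.1, "fingers": 1.0}, {"dx": -10, "dy": -6, "dz": 0, "rx": 0, "ry": 0, "rz": 0.2, "fingers": 1.0}, {"dx": -15, "dy": -9, "dz": 0, "rx": 0, "ry": 0, "rz": 0.3, "fingers": 1.0}, {"dx": -20, "dy": -12, "dz": 0, "rx": 0, "ry": 0, "rz": 0.4, "fingers": 1.0}, {"dx": -25, "dy": -15, "dz": 0, "rx": 0, "ry": 0, "rz": 0.5, "fingers": 1.0}, {"dx": -30, "dy": -18, "dz": 0, "rx": 0, "ry": 0, "rz": 0.6, "fingers": 1.0}, {"dx": -35, "dy": -21, "dz": 0, "rx": 0, "ry": 0, "rz": 0.7, "fingers": 1.0}, {"dx": -40, "dy": -24.5, "dz": 0, "rx": 0, "ry": 0, "rz": 0.8, "fingers": 1.0}]}}

```text
t: 1.27
ee_pos: [515.7, 121.1, 240.6]
eef_rot: [3.141, -0.0, 1.823]
wrist_force: [0.7, 0.2, -0.2]
opening: 1.003
```

```bash
python3 -c "
from h import *
st();go(575,15,240)"
```

```text
t 1.27 [515.7 121.1 240.6] [ 3.141 -0.     1.823] F [ 0.7  0.2 -0.2] op 1.003
to (575, 15, 240) d cm [-11.75   3.1    0.06] rv [ 0.    -0.     0.146]
```

Request:
{"api": "drive_tool", "payload": {"commands": [{"dx": -5, "dy": 1.5, "dz": 0, "rx": 0, "ry": 0, "rz": 0.1, "fingers": 1.0}, {"dx": -9, "dy": 2.5, "dz": 0, "rx": 0, "ry": 0, "rz": 0.146, "fingers": 1.0}, {"dx": -11.7, "dy": 3.1, "dz": 0, "rx": 0, "ry": 0, "rz": 0.146, "fingers": 1.0}, {"dx": -11.7, "dy": 3.1, "dz": 0, "rx": 0, "ry": 0, "rz": 0.146, "fingers": 1.0}]}}

```text
t: 1.78
ee_pos: [574.9, 14.6, 240.4]
eef_rot: [-3.141, 0.001, 1.676]
wrist_force: [-0.4, 0.3, -0.5]
opening: 0.998
```

```bash
python3 -c "
from h import *
st()
s=snap('wrist','w1')
for p in [(0,-2,49,94),(0,-31,0,110),(0,-2,-49,106),(0,26,0,23)]:
    q=stand(p[1],p[2]); print(proj(s,[*q,p[3]]).round(1), proj(s,[*q,8]).round(1))
f=cv2.resize(s['frame'][:,:,::-1],None,fx=1.5,fy=1.5); cv2.imwrite('pics/w1z.png',f)"
```

```text
t 1.77 [574.9  14.6 240.4] [-3.141e+00  1.000e-03  1.676e+00] F [-0.4  0.3 -0.5] op 0.998
[251.5 136.7] [251.5 129.7]
[222.8 187.7] [229.7 167.3]
[251.5 230.9] [251.5 202.3]
[273.3 169.7] [272.5 167.3]
```

View pics/w1z.png

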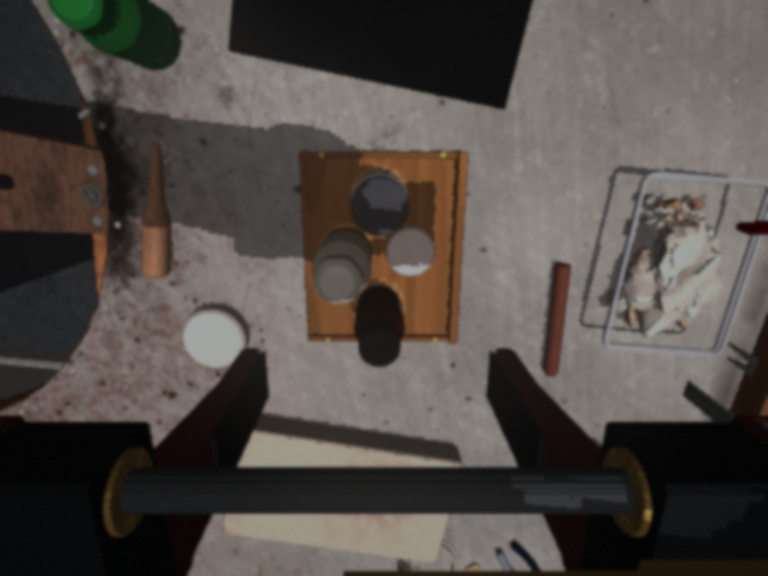

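```bash
python3 -c "
from h import *
s=load('w1')
for u,v,z in [(253.3,136.7,94),(227.3,184.7,110),(252.7,231,106),(274,167.5,23)]: print(ray(s,u,v,z).round(1))
s=load('scene0')
# zoomed scene px -> native: cap-top centres
for n,u,v,z in [('jar',201,90,94),('flux',242,108,110),('brown',325,110,106)]: print(n,ray(s,u/3+150,v/3+130,z).round(1))
go(549,15.5,37)"
```

```text
[573.1  66.5  94. ]
[552.   18.2 110. ]
[582.9 -31.1 106. ]
[604.9  23.5  23. ]
jar [570.   64.5  94. ]
flux [543.2  10.6 110. ]
brown [579.4 -33.4 106. ]
to (549, 15.5, 37) d cm [ 0.17 -2.52 20.33] rv [-0.001  0.     0.001]
```

Request:
{"api": "drive_tool", "payload": {"commands": [{"dx": 0.2, "dy": -1.5, "dz": 2, "rx": 0, "ry": 0, "rz": 0, "fingers": 1.0}, {"dx": 0.2, "dy": -2.6, "dz": 6, "rx": 0, "ry": 0, "rz": 0, "fingers": 1.0}, {"dx": 0.1, "dy": -2.6, "dz": 9, "rx": 0, "ry": 0, "rz": 0, "fingers": 1.0}, {"dx": 0.1, "dy": -2.6, "dz": 12, "rx": 0, "ry": 0, "rz": 0, "fingers": 1.0}, {"dx": 0.1, "dy": -2.6, "dz": 15, "rx": 0, "ry": 0, "rz": 0, "fingers": 1.0}, {"dx": 0.1, "dy": -2.6, "dz": 18, "rx": 0, "ry": 0, "rz": 0, "fingers": 1.0}, {"dx": 0.1, "dy": -2.6, "dz": 20.3, "rx": 0, "ry": 0, "rz": 0, "fingers": 1.0}, {"dx": 0.1, "dy": -2.6, "dz": 20.3, "rx": 0, "ry": 0, "rz": 0, "fingers": 1.0}]}}

```text
t: 2.82
ee_pos: [546.9, 16.9, 36.2]
eef_rot: [-3.138, -0.001, 1.682]
wrist_force: [-0.4, 1.0, 0.1]
opening: 1.003
```

Request:
{"api": "drive_tool", "payload": {"commands": [{"dx": 0, "dy": 0, "dz": 0, "rx": 0, "ry": 0, "rz": 0, "fingers": 0.4}, {"dx": 0, "dy": 0, "dz": 0, "rx": 0, "ry": 0, "rz": 0, "fingers": 0.4}, {"dx": 0, "dy": 0, "dz": 0, "rx": 0, "ry": 0, "rz": 0, "fingers": 0.4}, {"dx": 0, "dy": 0, "dz": 0, "rx": 0, "ry": 0, "rz": 0, "fingers": 0.4}, {"dx": 0, "dy": 0, "dz": 0, "rx": 0, "ry": 0, "rz": 0, "fingers": 0.4}, {"dx": 0, "dy": 0, "dz": 0, "rx": 0, "ry": 0, "rz": 0, "fingers": 0.4}], "squeeze": 15}}

```text
t: 3.58
ee_pos: [548.5, 15.3, 37.8]
eef_rot: [-3.141, -0.0, 1.68]
wrist_force: [-2.1, -0.7, 5.8]
opening: 0.514
```

Request:
{"api": "drive_tool", "payload": {"commands": [{"dx": 0, "dy": 0, "dz": -1, "rx": 0, "ry": 0, "rz": 0, "fingers": 0.4}, {"dx": 0, "dy": 0, "dz": -3, "rx": 0, "ry": 0, "rz": 0, "fingers": 0.4}, {"dx": 0, "dy": 0, "dz": -6, "rx": 0, "ry": 0, "rz": 0, "fingers": 0.4}, {"dx": 0, "dy": 0, "dz": -9, "rx": 0, "ry": 0, "rz": 0, "fingers": 0.4}, {"dx": 0, "dy": 0, "dz": -12, "rx": 0, "ry": 0, "rz": 0, "fingers": 0.4}, {"dx": 0, "dy": 0, "dz": -14, "rx": 0, "ry": 0, "rz": 0, "fingers": 0.4}, {"dx": 0, "dy": 0, "dz": -15, "rx": 0, "ry": 0, "rz": 0, "fingers": 0.4}], "squeeze": 25}}

```text
t: 4.45
ee_pos: [549.0, 15.2, 189.0]
eef_rot: [3.14, -0.0, 1.68]
wrist_force: [0.2, 0.5, -2.3]
opening: 0.514
```

```bash
python3 -c "
from h import *
st(); go(490,250,187)
s=snap('scene','s1')"
```

```text
t 4.45 [549.   15.2 189. ] [ 3.14 -0.    1.68] F [ 0.2  0.5 -2.3] op 0.514
to (490, 250, 187) d cm [23.98 -3.31  0.2 ] rv [ 0.002 -0.     0.003]
```

View pics/s1.png

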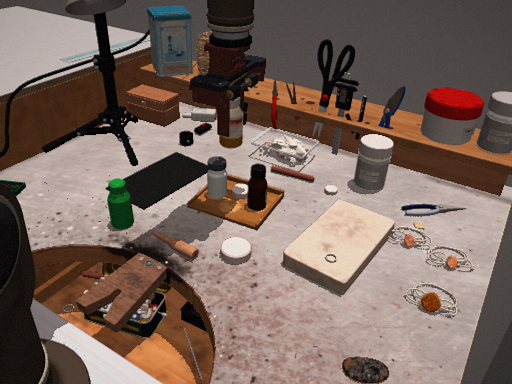

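Request:
{"api": "drive_tool", "payload": {"commands": [{"dx": 2, "dy": 0, "dz": 0, "rx": 0, "ry": 0, "rz": 0, "fingers": 0.4}, {"dx": 6, "dy": -0.5, "dz": 0, "rx": 0, "ry": 0, "rz": 0, "fingers": 0.4}, {"dx": 10, "dy": -1, "dz": 0, "rx": 0, "ry": 0, "rz": 0, "fingers": 0.4}, {"dx": 14, "dy": -2, "dz": 0, "rx": 0, "ry": 0, "rz": 0, "fingers": 0.4}, {"dx": 18, "dy": -2.5, "dz": 0, "rx": 0, "ry": 0, "rz": 0, "fingers": 0.4}, {"dx": 21.5, "dy": -3, "dz": 0, "rx": 0, "ry": 0, "rz": 0, "fingers": 0.4}, {"dx": 23.5, "dy": -3.3, "dz": 0.2, "rx": 0, "ry": 0, "rz": 0, "fingers": 0.4}, {"dx": 24, "dy": -3.3, "dz": 0.5, "rx": 0, "ry": 0, "rz": 0, "fingers": 0.4}]}}

```text
t: 5.5
ee_pos: [489.3, 250.9, 182.0]
eef_rot: [-3.141, 0.0, 1.681]
wrist_force: [0.1, 0.2, -2.4]
opening: 0.509
```

Request:
{"api": "drive_tool", "payload": {"commands": [{"dx": 0, "dy": 0, "dz": 1, "rx": 0, "ry": 0, "rz": 0, "fingers": 0.4}, {"dx": 0, "dy": 0, "dz": 4, "rx": 0, "ry": 0, "rz": 0, "fingers": 0.4}, {"dx": 0, "dy": 0, "dz": 7, "rx": 0, "ry": 0, "rz": 0, "fingers": 0.4}, {"dx": 0, "dy": 0, "dz": 10, "rx": 0, "ry": 0, "rz": 0, "fingers": 0.4}, {"dx": 0, "dy": 0, "dz": 12.5, "rx": 0, "ry": 0, "rz": 0, "fingers": 0.4}, {"dx": 0, "dy": 0, "dz": 13.5, "rx": 0, "ry": 0, "rz": 0, "fingers": 0.4}, {"dx": 0, "dy": 0, "dz": 13.8, "rx": 0, "ry": 0, "rz": 0, "fingers": 0.4}, {"dx": 0, "dy": 0, "dz": 13.8, "rx": 0, "ry": 0, "rz": 0, "fingers": 0.4}]}}

```text
t: 6.5
ee_pos: [490.3, 250.1, 45.2]
eef_rot: [3.141, -0.0, 1.679]
wrist_force: [-0.2, 0.0, -2.2]
opening: 0.507
```

```bash
python3 -c "
from h import *
st(); go(490,250,34.5)"
```

```text
t 6.5 [490.3 250.1  45.2] [ 3.141 -0.     1.679] F [-0.2  0.  -2.2] op 0.507
to (490, 250, 34.5) d cm [-0.01 -0.03  1.07] rv [ 0.001 -0.     0.002]
```

Request:
{"api": "drive_tool", "payload": {"commands": [{"dx": 0, "dy": 0, "dz": 0.6, "rx": 0, "ry": 0, "rz": 0, "fingers": 0.4}, {"dx": 0, "dy": 0, "dz": 1.0, "rx": 0, "ry": 0, "rz": 0, "fingers": 0.4}, {"dx": 0, "dy": 0, "dz": 1.15, "rx": 0, "ry": 0, "rz": 0, "fingers": 0.4}, {"dx": 0, "dy": 0, "dz": 1.15, "rx": 0, "ry": 0, "rz": 0, "fingers": 0.4}]}}

```text
t: 7.0
ee_pos: [489.6, 250.4, 33.8]
eef_rot: [-3.141, -0.0, 1.68]
wrist_force: [-2.4, -0.6, 7.4]
opening: 0.509
```

Contact on the mat (7.4 N). Release and rise.

Request:
{"api": "drive_tool", "payload": {"commands": [{"dx": 0, "dy": 0, "dz": 0, "rx": 0, "ry": 0, "rz": 0, "fingers": 0.7}, {"dx": 0, "dy": 0, "dz": 0, "rx": 0, "ry": 0, "rz": 0, "fingers": 1.0}, {"dx": 0, "dy": 0, "dz": 0, "rx": 0, "ry": 0, "rz": 0, "fingers": 1.0}, {"dx": 0, "dy": 0, "dz": -3, "rx": 0, "ry": 0, "rz": 0, "fingers": 1.0}, {"dx": 0, "dy": 0, "dz": -7, "rx": 0, "ry": 0, "rz": 0, "fingers": 1.0}, {"dx": 0, "dy": 0, "dz": -11, "rx": 0, "ry": 0, "rz": 0, "fingers": 1.0}, {"dx": 0, "dy": 0, "dz": -14, "rx": 0, "ry": 0, "rz": 0, "fingers": 1.0}, {"dx": 0, "dy": 0, "dz": -15, "rx": 0, "ry": 0, "rz": 0, "fingers": 1.0}]}}

```text
t: 8.0
ee_pos: [490.5, 250.7, 184.8]
eef_rot: [3.139, -0.002, 1.68]
wrist_force: [0.7, 0.6, -0.8]
opening: 1.004
```

```bash
python3 -c "
from h import *
st(); go(571,66,185)
s=snap('top','t1')"
```

```text
t 8.0 [490.5 250.7 184.8] [ 3.139e+00 -2.000e-03  1.680e+00] F [ 0.7  0.6 -0.8] op 1.004
to (571, 66, 185) d cm [-19.24   6.    -0.03] rv [ 0.003 -0.002  0.003]
```

View pics/t1.png

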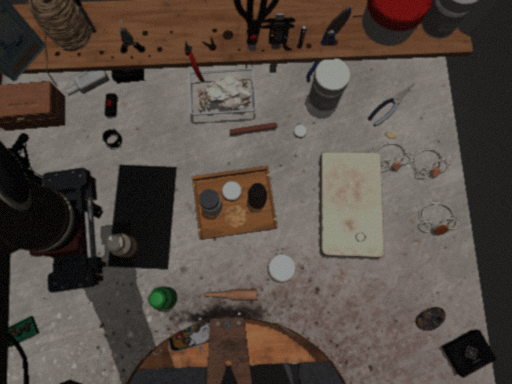

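Request:
{"api": "drive_tool", "payload": {"commands": [{"dx": -5, "dy": 1.5, "dz": 0, "rx": 0, "ry": 0, "rz": 0, "fingers": 1.0}, {"dx": -10, "dy": 3, "dz": 0, "rx": 0, "ry": 0, "rz": 0, "fingers": 1.0}, {"dx": -15, "dy": 4.7, "dz": 0, "rx": 0, "ry": 0, "rz": 0, "fingers": 1.0}, {"dx": -18.5, "dy": 5.8, "dz": 0, "rx": 0, "ry": 0, "rz": 0, "fingers": 1.0}, {"dx": -19.2, "dy": 6.0, "dz": 0, "rx": 0, "ry": 0, "rz": 0, "fingers": 1.0}, {"dx": -19.2, "dy": 6.0, "dz": 4, "rx": 0, "ry": 0, "rz": 0, "fingers": 1.0}, {"dx": -19.2, "dy": 6.0, "dz": 7, "rx": 0, "ry": 0, "rz": 0, "fingers": 1.0}, {"dx": -19.2, "dy": 6.0, "dz": 7.5, "rx": 0, "ry": 0, "rz": 0, "fingers": 1.0}]}}

```text
t: 9.05
ee_pos: [568.0, 67.0, 105.4]
eef_rot: [-3.136, 0.0, 1.681]
wrist_force: [-0.0, -0.2, -0.3]
opening: 1.0
```

```bash
python3 -c "
from h import *
st(); go(571,66,34)
s=load('t1');print(ray(s,235,217,8))"
```

```text
t 9.05 [568.   67.  105.4] [-3.136  0.     1.681] F [-0.  -0.2 -0.3] op 1.0
to (571, 66, 34) d cm [-0.13  0.32  7.14] rv [-0.005  0.     0.004]
[545.50749513  16.75989441   8.        ]
```

Request:
{"api": "drive_tool", "payload": {"commands": [{"dx": 0, "dy": 0, "dz": 2, "rx": 0, "ry": 0, "rz": 0, "fingers": 1.0}, {"dx": 0, "dy": 0, "dz": 4.5, "rx": 0, "ry": 0, "rz": 0, "fingers": 1.0}, {"dx": 0, "dy": 0, "dz": 6.5, "rx": 0, "ry": 0, "rz": 0, "fingers": 1.0}, {"dx": 0, "dy": 0, "dz": 7.3, "rx": 0, "ry": 0, "rz": 0, "fingers": 1.0}, {"dx": 0, "dy": 0, "dz": 7.3, "rx": 0, "ry": 0, "rz": 0, "fingers": 1.0}]}}

```text
t: 9.68
ee_pos: [570.3, 66.3, 35.3]
eef_rot: [-3.141, -0.0, 1.68]
wrist_force: [0.8, 0.4, -0.2]
opening: 1.001
```

Request:
{"api": "drive_tool", "payload": {"commands": [{"dx": 0, "dy": 0, "dz": 0, "rx": 0, "ry": 0, "rz": 0, "fingers": 0.4}, {"dx": 0, "dy": 0, "dz": 0, "rx": 0, "ry": 0, "rz": 0, "fingers": 0.4}, {"dx": 0, "dy": 0, "dz": 0, "rx": 0, "ry": 0, "rz": 0, "fingers": 0.4}, {"dx": 0, "dy": 0, "dz": 0, "rx": 0, "ry": 0, "rz": 0, "fingers": 0.4}, {"dx": 0, "dy": 0, "dz": 0, "rx": 0, "ry": 0, "rz": 0, "fingers": 0.4}, {"dx": 0, "dy": 0, "dz": 0, "rx": 0, "ry": 0, "rz": 0, "fingers": 0.4}], "squeeze": 20}}

```text
t: 10.42
ee_pos: [570.4, 66.0, 35.3]
eef_rot: [3.141, -0.0, 1.68]
wrist_force: [0.1, 0.2, 0.7]
opening: 0.497
```

Request:
{"api": "drive_tool", "payload": {"commands": [{"dx": 0, "dy": 0, "dz": -1, "rx": 0, "ry": 0, "rz": 0, "fingers": 0.4}, {"dx": 0, "dy": 0, "dz": -3, "rx": 0, "ry": 0, "rz": 0, "fingers": 0.4}, {"dx": 0, "dy": 0, "dz": -6, "rx": 0, "ry": 0, "rz": 0, "fingers": 0.4}, {"dx": 0, "dy": 0, "dz": -9, "rx": 0, "ry": 0, "rz": 0, "fingers": 0.4}, {"dx": 0, "dy": 0, "dz": -12, "rx": 0, "ry": 0, "rz": 0, "fingers": 0.4}, {"dx": 0, "dy": 0, "dz": -14, "rx": 0, "ry": 0, "rz": 0, "fingers": 0.4}, {"dx": 0, "dy": 0, "dz": -15, "rx": 0, "ry": 0, "rz": 0, "fingers": 0.4}], "squeeze": 25}}

```text
t: 11.3
ee_pos: [570.5, 65.9, 186.7]
eef_rot: [3.14, -0.0, 1.68]
wrist_force: [-0.0, -0.7, -1.8]
opening: 0.497
```

```bash
python3 -c "
from h import *
st(); go(630,240,185)"
```

```text
t 11.3 [570.5  65.9 186.7] [ 3.14 -0.    1.68] F [-0.  -0.7 -1.8] op 0.497
to (630, 240, 185) d cm [16.66  7.81  0.18] rv [ 0.002 -0.     0.003]
```

Request:
{"api": "drive_tool", "payload": {"commands": [{"dx": 2, "dy": 1, "dz": 0, "rx": 0, "ry": 0, "rz": 0, "fingers": 0.4}, {"dx": 5.5, "dy": 2.6, "dz": 0, "rx": 0, "ry": 0, "rz": 0, "fingers": 0.4}, {"dx": 9, "dy": 4.2, "dz": 0, "rx": 0, "ry": 0, "rz": 0, "fingers": 0.4}, {"dx": 12.5, "dy": 5.8, "dz": 0, "rx": 0, "ry": 0, "rz": 0, "fingers": 0.4}, {"dx": 15, "dy": 7.2, "dz": 0, "rx": 0, "ry": 0, "rz": 0, "fingers": 0.4}, {"dx": 16.5, "dy": 7.8, "dz": 0, "rx": 0, "ry": 0, "rz": 0, "fingers": 0.4}, {"dx": 16.6, "dy": 7.8, "dz": 2, "rx": 0, "ry": 0, "rz": 0, "fingers": 0.4}, {"dx": 16.6, "dy": 7.8, "dz": 5, "rx": 0, "ry": 0, "rz": 0, "fingers": 0.4}]}}

```text
t: 12.3
ee_pos: [629.6, 238.4, 133.8]
eef_rot: [3.141, 0.001, 1.679]
wrist_force: [0.4, 1.0, -1.5]
opening: 0.497
```

Request:
{"api": "drive_tool", "payload": {"commands": [{"dx": 0, "dy": 0, "dz": 3, "rx": 0, "ry": 0, "rz": 0, "fingers": 0.4}, {"dx": 0, "dy": 0, "dz": 6, "rx": 0, "ry": 0, "rz": 0, "fingers": 0.4}, {"dx": 0, "dy": 0, "dz": 8.3, "rx": 0, "ry": 0, "rz": 0, "fingers": 0.4}, {"dx": 0, "dy": 0, "dz": 9.3, "rx": 0, "ry": 0, "rz": 0, "fingers": 0.4}, {"dx": 0, "dy": 0, "dz": 9.3, "rx": 0, "ry": 0, "rz": 0, "fingers": 0.4}, {"dx": 0, "dy": 0, "dz": 9.3, "rx": 0, "ry": 0, "rz": 0, "fingers": 0.4}]}}

```text
t: 13.05
ee_pos: [630.3, 239.2, 43.0]
eef_rot: [3.14, -0.0, 1.679]
wrist_force: [-0.3, -0.3, -1.9]
opening: 0.494
```

```bash
python3 -c "
from h import *
st(); go(630,240,31)"
```

```text
t 13.05 [630.3 239.2  43. ] [ 3.14  -0.     1.679] F [-0.3 -0.3 -1.9] op 0.494
to (630, 240, 31) d cm [ 0.08 -0.02  1.2 ] rv [ 0.001 -0.     0.002]
```

Request:
{"api": "drive_tool", "payload": {"commands": [{"dx": 0, "dy": 0, "dz": 0.7, "rx": 0, "ry": 0, "rz": 0, "fingers": 0.4}, {"dx": 0, "dy": 0, "dz": 1.1, "rx": 0, "ry": 0, "rz": 0, "fingers": 0.4}, {"dx": 0, "dy": 0, "dz": 1.2, "rx": 0, "ry": 0, "rz": 0, "fingers": 0.4}, {"dx": 0, "dy": 0, "dz": 1.2, "rx": 0, "ry": 0, "rz": 0, "fingers": 0.4}]}}

```text
t: 13.55
ee_pos: [629.9, 239.7, 31.2]
eef_rot: [3.141, -0.001, 1.68]
wrist_force: [-1.7, -1.4, 6.7]
opening: 0.494
```

Request:
{"api": "drive_tool", "payload": {"commands": [{"dx": 0, "dy": 0, "dz": 0, "rx": 0, "ry": 0, "rz": 0, "fingers": 0.7}, {"dx": 0, "dy": 0, "dz": 0, "rx": 0, "ry": 0, "rz": 0, "fingers": 1.0}, {"dx": 0, "dy": 0, "dz": 0, "rx": 0, "ry": 0, "rz": 0, "fingers": 1.0}, {"dx": 0, "dy": 0, "dz": -3, "rx": 0, "ry": 0, "rz": 0, "fingers": 1.0}, {"dx": 0, "dy": 0, "dz": -7, "rx": 0, "ry": 0, "rz": 0, "fingers": 1.0}, {"dx": 0, "dy": 0, "dz": -11, "rx": 0, "ry": 0, "rz": 0, "fingers": 1.0}, {"dx": 0, "dy": 0, "dz": -14, "rx": 0, "ry": 0, "rz": 0, "fingers": 1.0}, {"dx": 0, "dy": 0, "dz": -15, "rx": 0, "ry": 0, "rz": 0, "fingers": 1.0}]}}

```text
t: 14.55
ee_pos: [630.6, 239.7, 182.1]
eef_rot: [3.139, -0.001, 1.68]
wrist_force: [0.0, 0.1, -0.5]
opening: 0.999
```

```bash
python3 -c "
from h import *
st(); go(581.5,-31.5,185)"
```

```text
t 14.55 [630.6 239.7 182.1] [ 3.139e+00 -1.000e-03  1.680e+00] F [ 0.   0.1 -0.5] op 0.999
to (581.5, -31.5, 185) d cm [-26.42  -7.83  -0.34] rv [ 0.003 -0.001  0.003]
```

Request:
{"api": "drive_tool", "payload": {"commands": [{"dx": -5, "dy": -1.5, "dz": 0, "rx": 0, "ry": 0, "rz": 0, "fingers": 1.0}, {"dx": -10, "dy": -3, "dz": 0, "rx": 0, "ry": 0, "rz": 0, "fingers": 1.0}, {"dx": -15, "dy": -4.5, "dz": 0, "rx": 0, "ry": 0, "rz": 0, "fingers": 1.0}, {"dx": -20, "dy": -6, "dz": 0, "rx": 0, "ry": 0, "rz": 0, "fingers": 1.0}, {"dx": -24, "dy": -7.2, "dz": 0, "rx": 0, "ry": 0, "rz": 0, "fingers": 1.0}, {"dx": -26.4, "dy": -7.8, "dz": 0, "rx": 0, "ry": 0, "rz": 0, "fingers": 1.0}, {"dx": -26.4, "dy": -7.8, "dz": 3, "rx": 0, "ry": 0, "rz": 0, "fingers": 1.0}, {"dx": -26.4, "dy": -7.8, "dz": 3, "rx": 0, "ry": 0, "rz": 0, "fingers": 1.0}]}}

```text
t: 15.55
ee_pos: [578.9, -31.5, 147.5]
eef_rot: [-3.136, -0.0, 1.679]
wrist_force: [0.3, 0.3, 1.1]
opening: 1.002
```

```bash
python3 -c "
from h import *
st(); go(581.5,-31.5,37)"
```

```text
t 15.55 [578.9 -31.5 147.5] [-3.136 -0.     1.679] F [0.3 0.3 1.1] op 1.002
to (581.5, -31.5, 37) d cm [-0.03  0.32 11.05] rv [-0.005 -0.     0.002]
```

Request:
{"api": "drive_tool", "payload": {"commands": [{"dx": 0, "dy": 0.1, "dz": 3, "rx": 0, "ry": 0, "rz": 0, "fingers": 1.0}, {"dx": 0, "dy": 0.1, "dz": 6, "rx": 0, "ry": 0, "rz": 0, "fingers": 1.0}, {"dx": 0, "dy": 0.1, "dz": 9, "rx": 0, "ry": 0, "rz": 0, "fingers": 1.0}, {"dx": 0, "dy": 0.1, "dz": 11, "rx": 0, "ry": 0, "rz": 0, "fingers": 1.0}, {"dx": 0, "dy": 0.1, "dz": 11.3, "rx": 0, "ry": 0, "rz": 0, "fingers": 1.0}, {"dx": 0, "dy": 0.1, "dz": 11.3, "rx": 0, "ry": 0, "rz": 0, "fingers": 1.0}]}}

```text
t: 16.3
ee_pos: [582.3, -31.1, 37.7]
eef_rot: [3.141, -0.0, 1.68]
wrist_force: [-0.1, -0.0, 0.2]
opening: 0.998
```

Request:
{"api": "drive_tool", "payload": {"commands": [{"dx": 0, "dy": 0, "dz": 0, "rx": 0, "ry": 0, "rz": 0, "fingers": 0.4}, {"dx": 0, "dy": 0, "dz": 0, "rx": 0, "ry": 0, "rz": 0, "fingers": 0.4}, {"dx": 0, "dy": 0, "dz": 0, "rx": 0, "ry": 0, "rz": 0, "fingers": 0.35}, {"dx": 0, "dy": 0, "dz": 0, "rx": 0, "ry": 0, "rz": 0, "fingers": 0.35}, {"dx": 0, "dy": 0, "dz": 0, "rx": 0, "ry": 0, "rz": 0, "fingers": 0.35}, {"dx": 0, "dy": 0, "dz": 0, "rx": 0, "ry": 0, "rz": 0, "fingers": 0.35}], "squeeze": 20}}

```text
t: 17.05
ee_pos: [581.8, -31.4, 37.1]
eef_rot: [-3.141, -0.0, 1.68]
wrist_force: [-0.4, 0.9, 1.4]
opening: 0.467
```

Request:
{"api": "drive_tool", "payload": {"commands": [{"dx": 0, "dy": 0, "dz": -1, "rx": 0, "ry": 0, "rz": 0, "fingers": 0.35}, {"dx": 0, "dy": 0, "dz": -3, "rx": 0, "ry": 0, "rz": 0, "fingers": 0.35}, {"dx": 0, "dy": 0, "dz": -6, "rx": 0, "ry": 0, "rz": 0, "fingers": 0.35}, {"dx": 0, "dy": 0, "dz": -9, "rx": 0, "ry": 0, "rz": 0, "fingers": 0.35}, {"dx": 0, "dy": 0, "dz": -12, "rx": 0, "ry": 0, "rz": 0, "fingers": 0.35}, {"dx": 0, "dy": 0, "dz": -14, "rx": 0, "ry": 0, "rz": 0, "fingers": 0.35}, {"dx": 0, "dy": 0, "dz": -15, "rx": 0, "ry": 0, "rz": 0, "fingers": 0.35}], "squeeze": 25}}

```text
t: 17.92
ee_pos: [582.3, -31.5, 188.7]
eef_rot: [3.14, -0.0, 1.68]
wrist_force: [-0.7, 0.3, -1.8]
opening: 0.462
```

```bash
python3 -c "
from h import *
st(); go(560,195,187)"
```

```text
t 17.93 [582.3 -31.5 188.7] [ 3.14 -0.    1.68] F [-0.7  0.3 -1.8] op 0.462
to (560, 195, 187) d cm [22.75  0.25  0.17] rv [ 0.002 -0.     0.003]
```

Request:
{"api": "drive_tool", "payload": {"commands": [{"dx": 2, "dy": 0, "dz": 0, "rx": 0, "ry": 0, "rz": 0, "fingers": 0.35}, {"dx": 6, "dy": 0, "dz": 0, "rx": 0, "ry": 0, "rz": 0, "fingers": 0.35}, {"dx": 10, "dy": 0.1, "dz": 0, "rx": 0, "ry": 0, "rz": 0, "fingers": 0.35}, {"dx": 14, "dy": 0.2, "dz": 0, "rx": 0, "ry": 0, "rz": 0, "fingers": 0.35}, {"dx": 18, "dy": 0.2, "dz": 0, "rx": 0, "ry": 0, "rz": 0, "fingers": 0.35}, {"dx": 21, "dy": 0.2, "dz": 0, "rx": 0, "ry": 0, "rz": 0, "fingers": 0.35}, {"dx": 22.6, "dy": 0.2, "dz": 0, "rx": 0, "ry": 0, "rz": 0, "fingers": 0.35}, {"dx": 22.7, "dy": 0.2, "dz": 2, "rx": 0, "ry": 0, "rz": 0, "fingers": 0.35}]}}

```text
t: 18.92
ee_pos: [559.8, 195.9, 167.9]
eef_rot: [3.139, -0.001, 1.682]
wrist_force: [-0.2, -0.8, -1.4]
opening: 0.464
```

Request:
{"api": "drive_tool", "payload": {"commands": [{"dx": 0, "dy": 0, "dz": 3, "rx": 0, "ry": 0, "rz": 0, "fingers": 0.35}, {"dx": 0, "dy": 0, "dz": 6, "rx": 0, "ry": 0, "rz": 0, "fingers": 0.35}, {"dx": 0, "dy": 0, "dz": 9, "rx": 0, "ry": 0, "rz": 0, "fingers": 0.35}, {"dx": 0, "dy": 0, "dz": 11, "rx": 0, "ry": 0, "rz": 0, "fingers": 0.35}, {"dx": 0, "dy": 0, "dz": 12.2, "rx": 0, "ry": 0, "rz": 0, "fingers": 0.35}, {"dx": 0, "dy": 0, "dz": 12.2, "rx": 0, "ry": 0, "rz": 0, "fingers": 0.35}, {"dx": 0, "dy": 0, "dz": 12.2, "rx": 0, "ry": 0, "rz": 0, "fingers": 0.35}]}}

```text
t: 19.8
ee_pos: [559.8, 194.4, 45.9]
eef_rot: [3.14, -0.0, 1.679]
wrist_force: [0.4, 0.6, -1.3]
opening: 0.464
```

```bash
python3 -c "
from h import *
st(); go(560,195,33)"
```

```text
t 19.8 [559.8 194.4  45.9] [ 3.14  -0.     1.679] F [ 0.4  0.6 -1.3] op 0.464
to (560, 195, 33) d cm [0.05 0.02 1.29] rv [ 0.001 -0.     0.002]
```

Request:
{"api": "drive_tool", "payload": {"commands": [{"dx": 0, "dy": 0, "dz": 0.7, "rx": 0, "ry": 0, "rz": 0, "fingers": 0.35}, {"dx": 0, "dy": 0, "dz": 1.1, "rx": 0, "ry": 0, "rz": 0, "fingers": 0.35}, {"dx": 0, "dy": 0, "dz": 1.3, "rx": 0, "ry": 0, "rz": 0, "fingers": 0.35}, {"dx": 0, "dy": 0, "dz": 1.3, "rx": 0, "ry": 0, "rz": 0, "fingers": 0.35}]}}

```text
t: 20.3
ee_pos: [559.1, 194.6, 33.1]
eef_rot: [-3.141, -0.001, 1.68]
wrist_force: [-3.6, -0.2, 8.9]
opening: 0.465
```

Request:
{"api": "drive_tool", "payload": {"commands": [{"dx": 0, "dy": 0, "dz": 0, "rx": 0, "ry": 0, "rz": 0, "fingers": 0.7}, {"dx": 0, "dy": 0, "dz": 0, "rx": 0, "ry": 0, "rz": 0, "fingers": 1.0}, {"dx": 0, "dy": 0, "dz": 0, "rx": 0, "ry": 0, "rz": 0, "fingers": 1.0}, {"dx": 0, "dy": 0, "dz": -3, "rx": 0, "ry": 0, "rz": 0, "fingers": 1.0}, {"dx": 0, "dy": 0, "dz": -7, "rx": 0, "ry": 0, "rz": 0, "fingers": 1.0}, {"dx": 0, "dy": 0, "dz": -11, "rx": 0, "ry": 0, "rz": 0, "fingers": 1.0}, {"dx": 0, "dy": 0, "dz": -14, "rx": 0, "ry": 0, "rz": 0, "fingers": 1.0}, {"dx": 0, "dy": 0, "dz": -15, "rx": 0, "ry": 0, "rz": 0, "fingers": 1.0}]}}

```text
t: 21.3
ee_pos: [560.0, 194.7, 183.9]
eef_rot: [3.139, -0.001, 1.68]
wrist_force: [0.2, 0.1, -0.5]
opening: 1.001
```

```bash
python3 -c "
from h import *
st(); go(604,21,185)"
```

```text
t 21.3 [560.  194.7 183.9] [ 3.139e+00 -1.000e-03  1.680e+00] F [ 0.2  0.1 -0.5] op 1.001
to (604, 21, 185) d cm [-17.75   2.48  -0.13] rv [ 0.003 -0.001  0.003]
```

Request:
{"api": "drive_tool", "payload": {"commands": [{"dx": -3, "dy": 0.4, "dz": 0, "rx": 0, "ry": 0, "rz": 0.15, "fingers": 1.0}, {"dx": -7, "dy": 1, "dz": 0, "rx": 0, "ry": 0, "rz": 0.3, "fingers": 1.0}, {"dx": -11, "dy": 1.5, "dz": 0, "rx": 0, "ry": 0, "rz": 0.45, "fingers": 1.0}, {"dx": -14.5, "dy": 2, "dz": 0, "rx": 0, "ry": 0, "rz": 0.6, "fingers": 1.0}, {"dx": -17, "dy": 2.4, "dz": 0, "rx": 0, "ry": 0, "rz": 0.75, "fingers": 1.0}, {"dx": -17.7, "dy": 2.5, "dz": 0, "rx": 0, "ry": 0, "rz": 0.9, "fingers": 1.0}, {"dx": -17.7, "dy": 2.5, "dz": 0, "rx": 0, "ry": 0, "rz": 1.05, "fingers": 1.0}, {"dx": -17.7, "dy": 2.5, "dz": 0, "rx": 0, "ry": 0, "rz": 1.2, "fingers": 1.0}]}}

```text
t: 22.3
ee_pos: [602.7, 21.0, 180.8]
eef_rot: [-3.141, 0.002, 0.474]
wrist_force: [-0.4, 0.1, 0.0]
opening: 1.002
```

```bash
python3 -c "
from h import *
st(); go(604,21,185,.106)"
```

```text
t 22.3 [602.7  21.  180.8] [-3.141e+00  2.000e-03  4.740e-01] F [-0.4  0.1  0. ] op 1.002
to (604, 21, 185) d cm [ 0.11  0.06 -0.42] rv [0.    0.002 0.368]
```

Request:
{"api": "drive_tool", "payload": {"commands": [{"dx": 0.1, "dy": 0, "dz": -2, "rx": 0, "ry": 0, "rz": 0.15, "fingers": 1.0}, {"dx": 0.1, "dy": 0, "dz": -2, "rx": 0, "ry": 0, "rz": 0.3, "fingers": 1.0}, {"dx": 0.1, "dy": 0, "dz": -2, "rx": 0, "ry": 0, "rz": 0.37, "fingers": 1.0}, {"dx": 0.1, "dy": 0, "dz": -2, "rx": 0, "ry": 0, "rz": 0.37, "fingers": 1.0}]}}

```text
t: 22.8
ee_pos: [603.7, 21.9, 201.0]
eef_rot: [3.141, 0.002, 0.111]
wrist_force: [1.2, 0.7, -0.3]
opening: 0.998
```

```bash
python3 -c "
from h import *
st()
s=snap('wrist','w2'); t=snap('scene','s2')
print(proj(s,[*stand(26,0),23]), [proj(s,[*stand(*p),8]).round() for p in [(-2,49),(-31,0),(-2,-49)]])
f=cv2.resize(s['frame'][:,:,::-1],None,fx=1.5,fy=1.5); cv2.imwrite('pics/w2z.png',f)
f=t['frame'][90:270,80:410,::-1]
cv2.imwrite('pics/s2z.png',cv2.resize(f,None,fx=2.4,fy=2.4,interpolation=cv2.INTER_CUBIC))
go(604,21,11,.106)"
```

```text
t 22.8 [603.7  21.9 201. ] [3.141e+00 2.000e-03 1.110e-01] F [ 1.2  0.7 -0.3] op 0.998
[252.78590406 179.42394472] [array([213., 198.]), array([252., 220.]), array([292., 199.])]
to (604, 21, 11) d cm [ 0.03  0.07 19.04] rv [0.    0.001 0.006]
```

View pics/w2z.png

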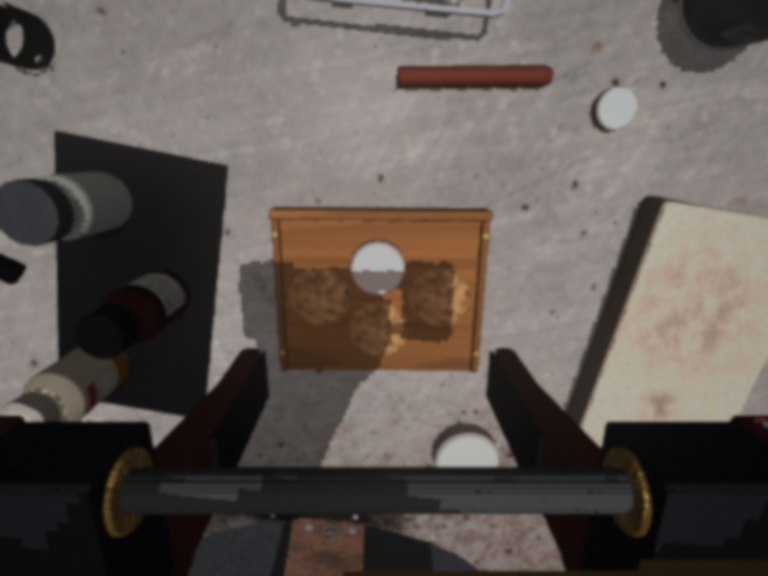

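View pics/s2z.png

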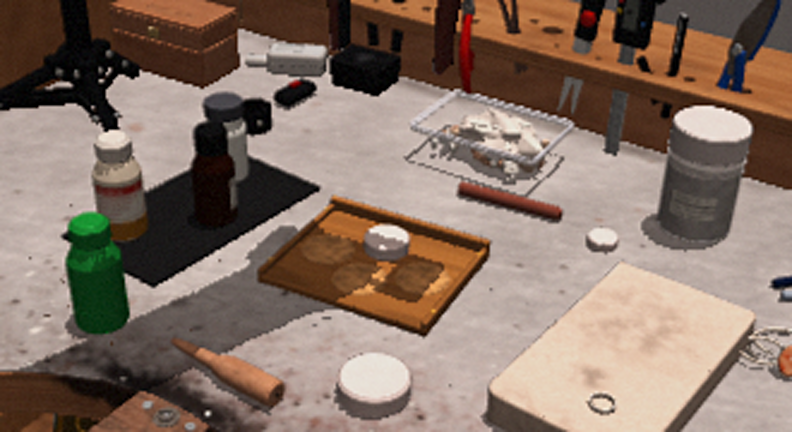

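Request:
{"api": "drive_tool", "payload": {"commands": [{"dx": 0, "dy": 0, "dz": 3, "rx": 0, "ry": 0, "rz": 0, "fingers": 1.0}, {"dx": 0, "dy": 0, "dz": 7, "rx": 0, "ry": 0, "rz": 0, "fingers": 1.0}, {"dx": 0, "dy": 0, "dz": 11, "rx": 0, "ry": 0, "rz": 0, "fingers": 1.0}, {"dx": 0, "dy": 0, "dz": 14, "rx": 0, "ry": 0, "rz": 0, "fingers": 1.0}, {"dx": 0, "dy": 0, "dz": 16.5, "rx": 0, "ry": 0, "rz": 0, "fingers": 1.0}, {"dx": 0, "dy": 0, "dz": 18, "rx": 0, "ry": 0, "rz": 0, "fingers": 1.0}, {"dx": 0, "dy": 0, "dz": 18, "rx": 0, "ry": 0, "rz": 0, "fingers": 1.0}]}}

```text
t: 23.78
ee_pos: [603.6, 21.6, 21.3]
eef_rot: [3.141, 0.002, 0.11]
wrist_force: [0.1, -0.4, 0.2]
opening: 1.0
```

```bash
python3 -c "
from h import *
st()
go(604,21,11,.106)"
```

```text
t 23.77 [603.6  21.6  21.3] [3.141e+00 2.000e-03 1.100e-01] F [ 0.1 -0.4  0.2] op 1.0
to (604, 21, 11) d cm [0.04 0.06 1.03] rv [0.    0.002 0.004]
```

Request:
{"api": "drive_tool", "payload": {"commands": [{"dx": 0, "dy": 0, "dz": 0.6, "rx": 0, "ry": 0, "rz": 0, "fingers": 1.0}, {"dx": 0, "dy": 0, "dz": 1.0, "rx": 0, "ry": 0, "rz": 0, "fingers": 1.0}, {"dx": 0, "dy": 0, "dz": 1.0, "rx": 0, "ry": 0, "rz": 0, "fingers": 0.4}, {"dx": 0, "dy": 0, "dz": 1.0, "rx": 0, "ry": 0, "rz": 0, "fingers": 0.4}, {"dx": 0, "dy": 0, "dz": 1.0, "rx": 0, "ry": 0, "rz": 0, "fingers": 0.4}, {"dx": 0, "dy": 0, "dz": 1.0, "rx": 0, "ry": 0, "rz": 0, "fingers": 0.4}, {"dx": 0, "dy": 0, "dz": 1.0, "rx": 0, "ry": 0, "rz": 0, "fingers": 0.4}, {"dx": 0, "dy": 0, "dz": 1.0, "rx": 0, "ry": 0, "rz": 0, "fingers": 0.4}], "squeeze": 12}}

```text
t: 24.78
ee_pos: [604.2, 21.7, 12.2]
eef_rot: [-3.142, -0.0, 0.11]
wrist_force: [-0.7, 0.0, 1.4]
opening: 0.485
```

Gripped (42.7 mm). Lift.

Request:
{"api": "drive_tool", "payload": {"commands": [{"dx": 0, "dy": 0, "dz": -1, "rx": 0, "ry": 0, "rz": 0, "fingers": 0.4}, {"dx": 0, "dy": 0, "dz": -3, "rx": 0, "ry": 0, "rz": 0, "fingers": 0.4}, {"dx": 0, "dy": 0, "dz": -6, "rx": 0, "ry": 0, "rz": 0, "fingers": 0.4}, {"dx": 0, "dy": 0, "dz": -9, "rx": 0, "ry": 0, "rz": 0, "fingers": 0.4}, {"dx": 0, "dy": 0, "dz": -11, "rx": 0, "ry": 0, "rz": 0, "fingers": 0.4}, {"dx": 0, "dy": 0, "dz": -12, "rx": 0, "ry": 0, "rz": 0, "fingers": 0.4}], "squeeze": 15}}

```text
t: 25.52
ee_pos: [604.6, 21.8, 133.8]
eef_rot: [-3.141, -0.002, 0.11]
wrist_force: [-0.5, 1.0, -0.9]
opening: 0.482
```

```bash
python3 -c "
from h import *
st(); go(562,-234.5,132,.106)
s=snap('scene','s3')
f=s['frame'][60:330,150:450,::-1]
cv2.imwrite('pics/s3z.png',cv2.resize(f,None,fx=2.2,fy=2.2,interpolation=cv2.INTER_CUBIC))
from h import load
# board corners projected from top-measured
for p in [(676.9,-179.8),(670.5,-306.6),(445.9,-288.1),(455.1,-163.4),(562,-234.5)]: print(((proj(s,[*p,31])-[150,60])*2.2).round())
print(((proj(s,[488,-244.7,36])-[150,60])*2.2).round())"
```

```text
t 25.52 [604.6  21.8 133.8] [-3.141e+00 -2.000e-03  1.100e-01] F [-0.5  1.  -0.9] op 0.482
to (562, -234.5, 132) d cm [-7.05 25.01  0.16] rv [-0.    -0.002  0.004]
[415. 304.]
[541. 351.]
[426. 488.]
[290. 420.]
[421. 384.]
[397. 431.]
```

View pics/s3z.png

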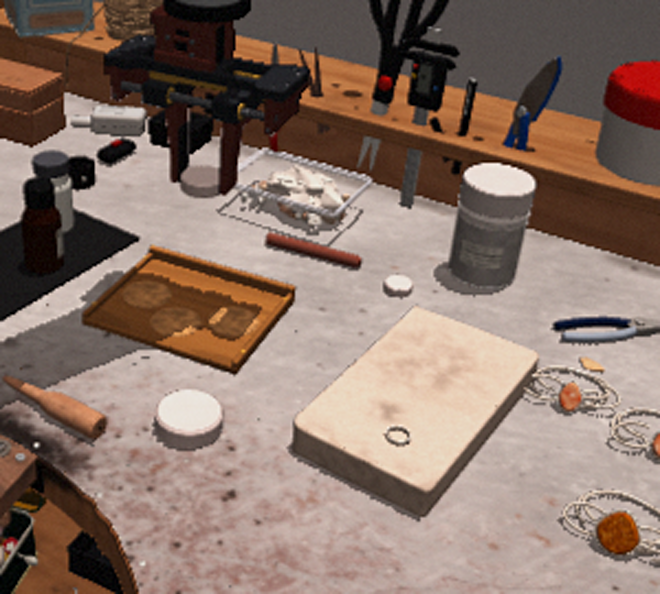

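Request:
{"api": "drive_tool", "payload": {"commands": [{"dx": -0.6, "dy": 2, "dz": 0, "rx": 0, "ry": 0, "rz": 0, "fingers": 0.4}, {"dx": -1.7, "dy": 6, "dz": 0, "rx": 0, "ry": 0, "rz": 0, "fingers": 0.4}, {"dx": -2.9, "dy": 10, "dz": 0, "rx": 0, "ry": 0, "rz": 0, "fingers": 0.4}, {"dx": -4, "dy": 14, "dz": 0, "rx": 0, "ry": 0, "rz": 0, "fingers": 0.4}, {"dx": -5.1, "dy": 18, "dz": 0, "rx": 0, "ry": 0, "rz": 0, "fingers": 0.4}, {"dx": -6.2, "dy": 22, "dz": 0, "rx": 0, "ry": 0, "rz": 0, "fingers": 0.4}, {"dx": -7, "dy": 24.5, "dz": 0, "rx": 0, "ry": 0, "rz": 0, "fingers": 0.4}, {"dx": -7.1, "dy": 25, "dz": 0, "rx": 0, "ry": 0, "rz": 0, "fingers": 0.4}]}}

```text
t: 26.58
ee_pos: [558.8, -237.9, 131.3]
eef_rot: [3.141, 0.002, 0.105]
wrist_force: [0.5, -0.5, 0.3]
opening: 0.484
```

Request:
{"api": "drive_tool", "payload": {"commands": [{"dx": 0, "dy": 0, "dz": 2, "rx": 0, "ry": 0, "rz": 0, "fingers": 0.4}, {"dx": 0, "dy": 0, "dz": 4, "rx": 0, "ry": 0, "rz": 0, "fingers": 0.4}, {"dx": 0, "dy": 0, "dz": 6, "rx": 0, "ry": 0, "rz": 0, "fingers": 0.4}, {"dx": 0, "dy": 0, "dz": 7, "rx": 0, "ry": 0, "rz": 0, "fingers": 0.4}, {"dx": 0, "dy": 0, "dz": 7, "rx": 0, "ry": 0, "rz": 0, "fingers": 0.4}]}}

```text
t: 27.2
ee_pos: [560.5, -234.2, 61.1]
eef_rot: [-3.141, 0.002, 0.11]
wrist_force: [0.9, -0.4, -0.2]
opening: 0.482
```

```bash
python3 -c "
from h import *
st(); go(561,-235,35.2,.106)
s=snap('top','t3')
f=s['frame'][130:290,280:440,::-1]
cv2.imwrite('pics/t3z.png',cv2.resize(f,None,fx=3,fy=3,interpolation=cv2.INTER_CUBIC))"
```

```text
t 27.2 [ 560.5 -234.2   61.1] [-3.141e+00  2.000e-03  1.100e-01] F [ 0.9 -0.4 -0.2] op 0.482
to (561, -235, 35.2) d cm [0.04 0.09 2.59] rv [-0.     0.002  0.004]
```

View pics/t3z.png

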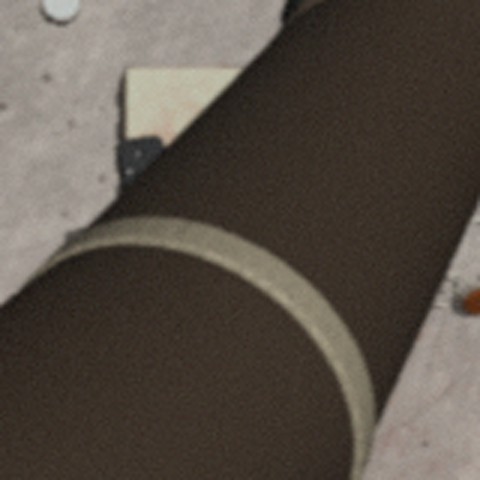

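Request:
{"api": "drive_tool", "payload": {"commands": [{"dx": 0, "dy": 0.1, "dz": 1.2, "rx": 0, "ry": 0, "rz": 0, "fingers": 0.4}, {"dx": 0, "dy": 0.1, "dz": 2.2, "rx": 0, "ry": 0, "rz": 0, "fingers": 0.4}, {"dx": 0, "dy": 0.1, "dz": 2.55, "rx": 0, "ry": 0, "rz": 0, "fingers": 0.4}, {"dx": 0, "dy": 0.1, "dz": 2.6, "rx": 0, "ry": 0, "rz": 0, "fingers": 0.4}, {"dx": 0, "dy": 0.1, "dz": 2.6, "rx": 0, "ry": 0, "rz": 0, "fingers": 0.4}]}}

```text
t: 27.88
ee_pos: [561.2, -235.7, 36.3]
eef_rot: [3.141, -0.0, 0.11]
wrist_force: [0.0, 0.8, -0.2]
opening: 0.48
```

Request:
{"api": "drive_tool", "payload": {"commands": [{"dx": 0, "dy": 0, "dz": 0.1, "rx": 0, "ry": 0, "rz": 0, "fingers": 0.4}, {"dx": 0, "dy": 0, "dz": 0.15, "rx": 0, "ry": 0, "rz": 0, "fingers": 0.4}, {"dx": 0, "dy": 0, "dz": 0.15, "rx": 0, "ry": 0, "rz": 0, "fingers": 0.4}]}}

```text
t: 28.25
ee_pos: [561.3, -235.6, 35.2]
eef_rot: [-3.142, -0.001, 0.11]
wrist_force: [-1.0, 1.6, 5.2]
opening: 0.483
```

Contact. Release and rise.

Request:
{"api": "drive_tool", "payload": {"commands": [{"dx": 0, "dy": 0, "dz": 0, "rx": 0, "ry": 0, "rz": 0, "fingers": 0.7}, {"dx": 0, "dy": 0, "dz": 0, "rx": 0, "ry": 0, "rz": 0, "fingers": 0.9}, {"dx": 0, "dy": 0, "dz": 0, "rx": 0, "ry": 0, "rz": 0, "fingers": 0.9}, {"dx": 0, "dy": 0, "dz": -2, "rx": 0, "ry": 0, "rz": 0, "fingers": 0.9}, {"dx": 0, "dy": 0, "dz": -6, "rx": 0, "ry": 0, "rz": 0, "fingers": 0.9}, {"dx": 0, "dy": 0, "dz": -10, "rx": 0, "ry": 0, "rz": 0, "fingers": 0.9}, {"dx": 0, "dy": 0, "dz": -14, "rx": 0, "ry": 0, "rz": 0, "fingers": 0.9}, {"dx": 0, "dy": 0, "dz": -16, "rx": 0, "ry": 0, "rz": 0, "fingers": 1.0}]}}

```text
t: 29.25
ee_pos: [561.8, -236.3, 197.9]
eef_rot: [3.14, -0.003, 0.109]
wrist_force: [0.3, 0.2, 0.5]
opening: 0.972
```

```bash
python3 -c "
from h import *
st(); go(560,195,195)
s=snap('scene','s4');w=snap('wrist','w4')
f=s['frame'][60:330,150:450,::-1]
cv2.imwrite('pics/s4z.png',cv2.resize(f,None,fx=2.2,fy=2.2,interpolation=cv2.INTER_CUBIC))
"
```

```text
t 29.25 [ 561.8 -236.3  197.9] [ 3.14e+00 -3.00e-03  1.09e-01] F [0.3 0.2 0.5] op 0.972
to (560, 195, 195) d cm [  4.53 -42.89   0.25] rv [ 0.004 -0.002 -1.568]
```

View pics/s4z.png

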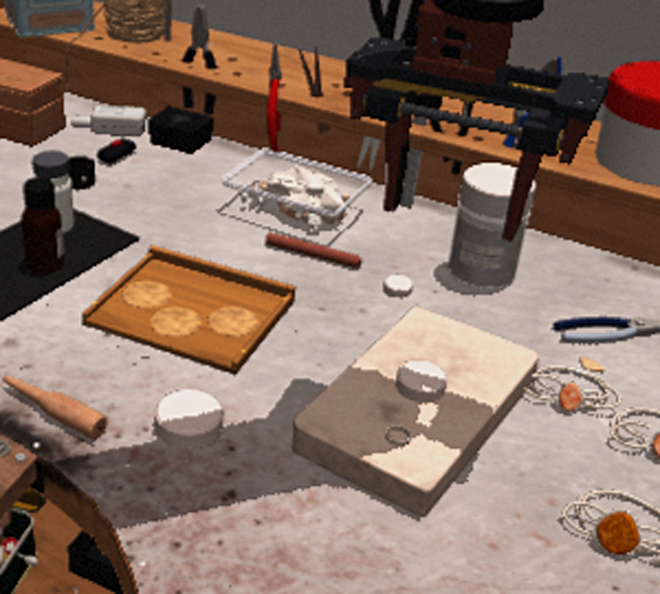

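View pics/w4.png

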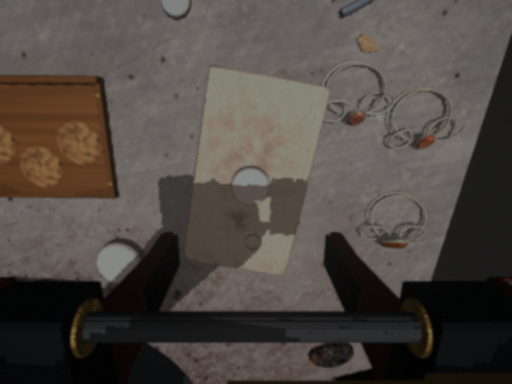

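```bash
python3 -c "
from h import *
w=load('w4')
c=[ray(w,*p,31)[:2] for p in [(208,67),(329,88),(284,273),(187,261)]]
print(np.array(c).round(1), np.mean(c,0).round(1), 'tab',ray(w,250,184,44).round(1),'ring',ray(w,253,241,36).round(1))
s=load('s4')
for p,o in [((-2,49),(147,294)),((-31,0),(176,321)),((-2,-49),(234,321))]: print(stand(*p).round(1), ray(s,o[0]/2.2+150,o[1]/2.2+60,8).round(1))
q=ray(s,422/2.2+150,374/2.2+60,46);print('tab scene',q)
c=[ray(s,a/2.2+150,b/2.2+60,31)[:2] for a,b in [(415,306),(539,353),(428,492),(292,425)]];print(np.mean(c,0))
for p,o in [((-2,49),(320,297)),((-31,0),(376,328)),((-2,-49),(437,297))]: print(ray(load('w2'),o[0]/1.5,o[1]/1.5,8).round(1))
"
```

```text
[[ 677.9 -179.3]
 [ 671.7 -305. ]
 [ 451.9 -289.6]
 [ 455.4 -168.6]] [ 564.2 -235.6] tab [ 564.3 -234.7   44. ] ring [ 493.4 -246.    36. ]
[571.3  66.3] [568.4  64.9   8. ]
[547.7  14.5] [545.9  13.5   8. ]
[581.7 -31.1] [578.6 -33.3   8. ]
tab scene [ 557.2793886  -235.51592676   46.        ]
[ 558.3485628  -236.64298923]
[571.8  65.9   8. ]
[549.7  17.    8. ]
[582.5 -30.    8. ]
```

Request:
{"api": "drive_tool", "payload": {"commands": [{"dx": 0.5, "dy": -5, "dz": 0, "rx": 0, "ry": 0, "rz": -0.17, "fingers": 1.0}, {"dx": 1, "dy": -10, "dz": 0, "rx": 0, "ry": 0, "rz": -0.34, "fingers": 1.0}, {"dx": 1.6, "dy": -15, "dz": 0, "rx": 0, "ry": 0, "rz": -0.51, "fingers": 1.0}, {"dx": 2.1, "dy": -20, "dz": 0, "rx": 0, "ry": 0, "rz": -0.68, "fingers": 1.0}, {"dx": 2.6, "dy": -25, "dz": 0, "rx": 0, "ry": 0, "rz": -0.85, "fingers": 1.0}, {"dx": 3.2, "dy": -30, "dz": 0, "rx": 0, "ry": 0, "rz": -1.02, "fingers": 1.0}, {"dx": 3.7, "dy": -35, "dz": 0, "rx": 0, "ry": 0, "rz": -1.19, "fingers": 1.0}, {"dx": 4.2, "dy": -40, "dz": 0, "rx": 0, "ry": 0, "rz": -1.36, "fingers": 1.0}]}}

```text
t: 30.35
ee_pos: [557.9, 168.3, 193.1]
eef_rot: [-3.139, 0.001, 1.476]
wrist_force: [0.6, 1.1, -0.1]
opening: 1.0
```

```bash
python3 -c "
from h import *
st(); go(559.5,194.6,195,1.68)"
```

```text
t 30.35 [557.9 168.3 193.1] [-3.139e+00  1.000e-03  1.476e+00] F [ 0.6  1.1 -0.1] op 1.0
to (559.5, 194.6, 195) d cm [ 2.64 -0.09 -0.19] rv [-0.002  0.001 -0.204]
```

Request:
{"api": "drive_tool", "payload": {"commands": [{"dx": 2, "dy": 0, "dz": 0, "rx": 0, "ry": 0, "rz": -0.15, "fingers": 1.0}, {"dx": 2.5, "dy": 0, "dz": 0, "rx": 0, "ry": 0, "rz": -0.2, "fingers": 1.0}, {"dx": 2.5, "dy": 0, "dz": 0, "rx": 0, "ry": 0, "rz": -0.2, "fingers": 1.0}, {"dx": 2.5, "dy": 0, "dz": 0, "rx": 0, "ry": 0, "rz": -0.2, "fingers": 1.0}]}}

```text
t: 30.85
ee_pos: [561.2, 190.8, 193.8]
eef_rot: [-3.14, 0.001, 1.668]
wrist_force: [-0.3, -0.5, -0.2]
opening: 1.0
```

```bash
python3 -c "
from h import *
st(); go(559.5,194.6,34,1.68)"
```

```text
t 30.85 [561.2 190.8 193.8] [-3.140e+00  1.000e-03  1.668e+00] F [-0.3 -0.5 -0.2] op 1.0
to (559.5, 194.6, 34) d cm [ 0.4  -0.11 15.98] rv [-0.001  0.001 -0.012]
```

Request:
{"api": "drive_tool", "payload": {"commands": [{"dx": 0.4, "dy": -0.1, "dz": 2, "rx": 0, "ry": 0, "rz": -0.012, "fingers": 1.0}, {"dx": 0.4, "dy": -0.1, "dz": 5, "rx": 0, "ry": 0, "rz": -0.012, "fingers": 1.0}, {"dx": 0.4, "dy": -0.1, "dz": 8, "rx": 0, "ry": 0, "rz": -0.012, "fingers": 1.0}, {"dx": 0.4, "dy": -0.1, "dz": 11, "rx": 0, "ry": 0, "rz": -0.012, "fingers": 1.0}, {"dx": 0.4, "dy": -0.1, "dz": 14, "rx": 0, "ry": 0, "rz": -0.012, "fingers": 1.0}, {"dx": 0.4, "dy": -0.1, "dz": 15.9, "rx": 0, "ry": 0, "rz": -0.012, "fingers": 1.0}, {"dx": 0.4, "dy": -0.1, "dz": 15.9, "rx": 0, "ry": 0, "rz": -0.012, "fingers": 1.0}]}}

```text
t: 31.72
ee_pos: [559.3, 194.7, 34.4]
eef_rot: [-3.139, 0.001, 1.681]
wrist_force: [-0.1, 0.1, 0.1]
opening: 1.004
```

Request:
{"api": "drive_tool", "payload": {"commands": [{"dx": 0, "dy": 0, "dz": 0, "rx": 0, "ry": 0, "rz": 0, "fingers": 0.4}, {"dx": 0, "dy": 0, "dz": 0, "rx": 0, "ry": 0, "rz": 0, "fingers": 0.4}, {"dx": 0, "dy": 0, "dz": 0, "rx": 0, "ry": 0, "rz": 0, "fingers": 0.35}, {"dx": 0, "dy": 0, "dz": 0, "rx": 0, "ry": 0, "rz": 0, "fingers": 0.35}, {"dx": 0, "dy": 0, "dz": 0, "rx": 0, "ry": 0, "rz": 0, "fingers": 0.35}, {"dx": 0, "dy": 0, "dz": 0, "rx": 0, "ry": 0, "rz": 0, "fingers": 0.35}], "squeeze": 20}}

```text
t: 32.48
ee_pos: [560.1, 195.5, 35.8]
eef_rot: [-3.141, -0.0, 1.682]
wrist_force: [-1.3, 0.5, 1.9]
opening: 0.466
```

Request:
{"api": "drive_tool", "payload": {"commands": [{"dx": 0, "dy": 0, "dz": -1, "rx": 0, "ry": 0, "rz": 0, "fingers": 0.35}, {"dx": 0, "dy": 0, "dz": -3, "rx": 0, "ry": 0, "rz": 0, "fingers": 0.35}, {"dx": 0, "dy": 0, "dz": -6, "rx": 0, "ry": 0, "rz": 0, "fingers": 0.35}, {"dx": 0, "dy": 0, "dz": -9, "rx": 0, "ry": 0, "rz": 0, "fingers": 0.35}, {"dx": 0, "dy": 0, "dz": -12, "rx": 0, "ry": 0, "rz": 0, "fingers": 0.35}, {"dx": 0, "dy": 0, "dz": -14, "rx": 0, "ry": 0, "rz": 0, "fingers": 0.35}, {"dx": 0, "dy": 0, "dz": -15, "rx": 0, "ry": 0, "rz": 0, "fingers": 0.35}], "squeeze": 25}}

```text
t: 33.35
ee_pos: [560.6, 195.5, 187.2]
eef_rot: [3.14, -0.001, 1.682]
wrist_force: [-0.8, -0.8, -1.2]
opening: 0.463
```

```bash
python3 -c "
from h import *
st(); go(581.5,-30.8,187,1.68)"
```

```text
t 33.35 [560.6 195.5 187.2] [ 3.140e+00 -1.000e-03  1.682e+00] F [-0.8 -0.8 -1.2] op 0.463
to (581.5, -30.8, 187) d cm [-2.272e+01 -4.200e-01  1.000e-02] rv [ 0.002 -0.001  0.002]
```

Request:
{"api": "drive_tool", "payload": {"commands": [{"dx": -2, "dy": 0, "dz": 0, "rx": 0, "ry": 0, "rz": 0, "fingers": 0.35}, {"dx": -6, "dy": -0.1, "dz": 0, "rx": 0, "ry": 0, "rz": 0, "fingers": 0.35}, {"dx": -10, "dy": -0.2, "dz": 0, "rx": 0, "ry": 0, "rz": 0, "fingers": 0.35}, {"dx": -14, "dy": -0.3, "dz": 0, "rx": 0, "ry": 0, "rz": 0, "fingers": 0.35}, {"dx": -18, "dy": -0.4, "dz": 0, "rx": 0, "ry": 0, "rz": 0, "fingers": 0.35}, {"dx": -21, "dy": -0.4, "dz": 0, "rx": 0, "ry": 0, "rz": 0, "fingers": 0.35}, {"dx": -22.6, "dy": -0.4, "dz": 0, "rx": 0, "ry": 0, "rz": 0, "fingers": 0.35}, {"dx": -22.7, "dy": -0.4, "dz": 2, "rx": 0, "ry": 0, "rz": 0, "fingers": 0.35}]}}

```text
t: 34.35
ee_pos: [581.9, -32.9, 166.1]
eef_rot: [3.14, 0.001, 1.679]
wrist_force: [0.1, 0.5, -0.6]
opening: 0.462
```

Request:
{"api": "drive_tool", "payload": {"commands": [{"dx": 0, "dy": 0, "dz": 3, "rx": 0, "ry": 0, "rz": 0, "fingers": 0.35}, {"dx": 0, "dy": 0, "dz": 6, "rx": 0, "ry": 0, "rz": 0, "fingers": 0.35}, {"dx": 0, "dy": 0, "dz": 9, "rx": 0, "ry": 0, "rz": 0, "fingers": 0.35}, {"dx": 0, "dy": 0, "dz": 11, "rx": 0, "ry": 0, "rz": 0, "fingers": 0.35}, {"dx": 0, "dy": 0, "dz": 11.5, "rx": 0, "ry": 0, "rz": 0, "fingers": 0.35}, {"dx": 0, "dy": 0, "dz": 11.5, "rx": 0, "ry": 0, "rz": 0, "fingers": 0.35}, {"dx": 0, "dy": 0, "dz": 11.5, "rx": 0, "ry": 0, "rz": 0, "fingers": 0.35}]}}

```text
t: 35.22
ee_pos: [581.9, -30.6, 51.5]
eef_rot: [3.14, -0.0, 1.682]
wrist_force: [1.0, 0.2, -1.5]
opening: 0.462
```

```bash
python3 -c "
from h import *
st(); go(581.5,-30.8,39.3,1.68)"
```

```text
t 35.23 [581.9 -30.6  51.5] [ 3.14  -0.     1.682] F [ 1.   0.2 -1.5] op 0.462
to (581.5, -30.8, 39.3) d cm [-0.01 -0.05  1.22] rv [ 0.001 -0.     0.002]
```

Request:
{"api": "drive_tool", "payload": {"commands": [{"dx": 0, "dy": 0, "dz": 0.7, "rx": 0, "ry": 0, "rz": 0, "fingers": 0.35}, {"dx": 0, "dy": 0, "dz": 1.1, "rx": 0, "ry": 0, "rz": 0, "fingers": 0.35}, {"dx": 0, "dy": 0, "dz": 1.25, "rx": 0, "ry": 0, "rz": 0, "fingers": 0.35}, {"dx": 0, "dy": 0, "dz": 1.25, "rx": 0, "ry": 0, "rz": 0, "fingers": 0.35}]}}

```text
t: 35.72
ee_pos: [581.4, -30.5, 39.5]
eef_rot: [3.141, -0.001, 1.682]
wrist_force: [-5.8, 1.1, 13.6]
opening: 0.465
```

Request:
{"api": "drive_tool", "payload": {"commands": [{"dx": 0, "dy": 0, "dz": 0, "rx": 0, "ry": 0, "rz": 0, "fingers": 0.7}, {"dx": 0, "dy": 0, "dz": 0, "rx": 0, "ry": 0, "rz": 0, "fingers": 1.0}, {"dx": 0, "dy": 0, "dz": 0, "rx": 0, "ry": 0, "rz": 0, "fingers": 1.0}, {"dx": 0, "dy": 0, "dz": -3, "rx": 0, "ry": 0, "rz": 0, "fingers": 1.0}, {"dx": 0, "dy": 0, "dz": -7, "rx": 0, "ry": 0, "rz": 0, "fingers": 1.0}, {"dx": 0, "dy": 0, "dz": -11, "rx": 0, "ry": 0, "rz": 0, "fingers": 1.0}, {"dx": 0, "dy": 0, "dz": -14, "rx": 0, "ry": 0, "rz": 0, "fingers": 1.0}, {"dx": 0, "dy": 0, "dz": -15, "rx": 0, "ry": 0, "rz": 0, "fingers": 1.0}]}}

```text
t: 36.72
ee_pos: [582.1, -30.7, 189.7]
eef_rot: [3.139, -0.0, 1.682]
wrist_force: [0.1, 0.3, -0.9]
opening: 0.999
```

```bash
python3 -c "
from h import *
st(); go(630,239.7,185,1.68)"
```

```text
t 36.73 [582.1 -30.7 189.7] [ 3.139 -0.     1.682] F [ 0.1  0.3 -0.9] op 0.999
to (630, 239.7, 185) d cm [26.34  7.75  0.49] rv [ 0.003 -0.     0.002]
```

Now the jar.

Request:
{"api": "drive_tool", "payload": {"commands": [{"dx": 4, "dy": 1.2, "dz": 0, "rx": 0, "ry": 0, "rz": 0, "fingers": 1.0}, {"dx": 9, "dy": 2.7, "dz": 0, "rx": 0, "ry": 0, "rz": 0, "fingers": 1.0}, {"dx": 14, "dy": 4.2, "dz": 0, "rx": 0, "ry": 0, "rz": 0, "fingers": 1.0}, {"dx": 19, "dy": 5.7, "dz": 0, "rx": 0, "ry": 0, "rz": 0, "fingers": 1.0}, {"dx": 23, "dy": 6.8, "dz": 0, "rx": 0, "ry": 0, "rz": 0, "fingers": 1.0}, {"dx": 26, "dy": 7.7, "dz": 0, "rx": 0, "ry": 0, "rz": 0, "fingers": 1.0}, {"dx": 26.3, "dy": 7.7, "dz": 3, "rx": 0, "ry": 0, "rz": 0, "fingers": 1.0}, {"dx": 26.3, "dy": 7.7, "dz": 4, "rx": 0, "ry": 0, "rz": 0, "fingers": 1.0}]}}

```text
t: 37.72
ee_pos: [627.0, 239.3, 144.8]
eef_rot: [-3.137, 0.002, 1.683]
wrist_force: [1.2, -0.0, -0.6]
opening: 0.999
```

```bash
python3 -c "
from h import *
st(); go(630,239.7,31,1.68)"
```

```text
t 37.73 [627.  239.3 144.8] [-3.137e+00  2.000e-03  1.683e+00] F [ 1.2 -0.  -0.6] op 0.999
to (630, 239.7, 31) d cm [ 0.02  0.36 11.38] rv [-0.005  0.002  0.003]
```

Request:
{"api": "drive_tool", "payload": {"commands": [{"dx": 0, "dy": 0, "dz": 3, "rx": 0, "ry": 0, "rz": 0, "fingers": 1.0}, {"dx": 0, "dy": 0, "dz": 6, "rx": 0, "ry": 0, "rz": 0, "fingers": 1.0}, {"dx": 0, "dy": 0, "dz": 9, "rx": 0, "ry": 0, "rz": 0, "fingers": 1.0}, {"dx": 0, "dy": 0, "dz": 11, "rx": 0, "ry": 0, "rz": 0, "fingers": 1.0}, {"dx": 0, "dy": 0, "dz": 11.3, "rx": 0, "ry": 0, "rz": 0, "fingers": 1.0}, {"dx": 0, "dy": 0, "dz": 11.3, "rx": 0, "ry": 0, "rz": 0, "fingers": 1.0}]}}

```text
t: 38.48
ee_pos: [629.2, 239.1, 35.8]
eef_rot: [3.141, -0.0, 1.681]
wrist_force: [0.3, 0.4, 1.4]
opening: 0.998
```

Request:
{"api": "drive_tool", "payload": {"commands": [{"dx": 0, "dy": 0, "dz": 0, "rx": 0, "ry": 0, "rz": 0, "fingers": 0.4}, {"dx": 0, "dy": 0, "dz": 0, "rx": 0, "ry": 0, "rz": 0, "fingers": 0.4}, {"dx": 0, "dy": 0, "dz": 0, "rx": 0, "ry": 0, "rz": 0, "fingers": 0.4}, {"dx": 0, "dy": 0, "dz": 0, "rx": 0, "ry": 0, "rz": 0, "fingers": 0.4}, {"dx": 0, "dy": 0, "dz": 0, "rx": 0, "ry": 0, "rz": 0, "fingers": 0.4}, {"dx": 0, "dy": 0, "dz": 0, "rx": 0, "ry": 0, "rz": 0, "fingers": 0.4}], "squeeze": 20}}

```text
t: 39.22
ee_pos: [628.9, 239.3, 35.3]
eef_rot: [3.141, -0.0, 1.682]
wrist_force: [0.5, 0.6, 1.3]
opening: 0.491
```

Request:
{"api": "drive_tool", "payload": {"commands": [{"dx": 0, "dy": 0, "dz": -1, "rx": 0, "ry": 0, "rz": 0, "fingers": 0.4}, {"dx": 0, "dy": 0, "dz": -3, "rx": 0, "ry": 0, "rz": 0, "fingers": 0.4}, {"dx": 0, "dy": 0, "dz": -6, "rx": 0, "ry": 0, "rz": 0, "fingers": 0.4}, {"dx": 0, "dy": 0, "dz": -9, "rx": 0, "ry": 0, "rz": 0, "fingers": 0.4}, {"dx": 0, "dy": 0, "dz": -12, "rx": 0, "ry": 0, "rz": 0, "fingers": 0.4}, {"dx": 0, "dy": 0, "dz": -14, "rx": 0, "ry": 0, "rz": 0, "fingers": 0.4}, {"dx": 0, "dy": 0, "dz": -15, "rx": 0, "ry": 0, "rz": 0, "fingers": 0.4}], "squeeze": 25}}

```text
t: 40.1
ee_pos: [629.1, 239.4, 187.0]
eef_rot: [3.14, -0.001, 1.682]
wrist_force: [-0.3, 0.2, -1.7]
opening: 0.494
```

```bash
python3 -c "
from h import *
st(); go(570.5,65.7,187,1.68)"
```

```text
t 40.1 [629.1 239.4 187. ] [ 3.140e+00 -1.000e-03  1.682e+00] F [-0.3  0.2 -1.7] op 0.494
to (570.5, 65.7, 187) d cm [-16.61  -7.75  -0.03] rv [ 0.002 -0.001  0.002]
```

Request:
{"api": "drive_tool", "payload": {"commands": [{"dx": -2, "dy": -1, "dz": 0, "rx": 0, "ry": 0, "rz": 0, "fingers": 0.4}, {"dx": -5.5, "dy": -2.6, "dz": 0, "rx": 0, "ry": 0, "rz": 0, "fingers": 0.4}, {"dx": -9, "dy": -4.2, "dz": 0, "rx": 0, "ry": 0, "rz": 0, "fingers": 0.4}, {"dx": -12.5, "dy": -5.8, "dz": 0, "rx": 0, "ry": 0, "rz": 0, "fingers": 0.4}, {"dx": -15, "dy": -7.1, "dz": 0, "rx": 0, "ry": 0, "rz": 0, "fingers": 0.4}, {"dx": -16.5, "dy": -7.7, "dz": 0, "rx": 0, "ry": 0, "rz": 0, "fingers": 0.4}, {"dx": -16.6, "dy": -7.7, "dz": 2, "rx": 0, "ry": 0, "rz": 0, "fingers": 0.4}, {"dx": -16.6, "dy": -7.7, "dz": 4, "rx": 0, "ry": 0, "rz": 0, "fingers": 0.4}]}}

```text
t: 41.1
ee_pos: [571.0, 66.4, 144.8]
eef_rot: [3.141, -0.001, 1.683]
wrist_force: [-1.4, 0.5, -1.3]
opening: 0.492
```

Request:
{"api": "drive_tool", "payload": {"commands": [{"dx": 0, "dy": 0, "dz": 3, "rx": 0, "ry": 0, "rz": 0, "fingers": 0.4}, {"dx": 0, "dy": 0, "dz": 6, "rx": 0, "ry": 0, "rz": 0, "fingers": 0.4}, {"dx": 0, "dy": 0, "dz": 8.5, "rx": 0, "ry": 0, "rz": 0, "fingers": 0.4}, {"dx": 0, "dy": 0, "dz": 9.5, "rx": 0, "ry": 0, "rz": 0, "fingers": 0.4}, {"dx": 0, "dy": 0, "dz": 9.5, "rx": 0, "ry": 0, "rz": 0, "fingers": 0.4}, {"dx": 0, "dy": 0, "dz": 9.5, "rx": 0, "ry": 0, "rz": 0, "fingers": 0.4}]}}

```text
t: 41.85
ee_pos: [571.4, 66.0, 51.1]
eef_rot: [3.14, -0.0, 1.682]
wrist_force: [-0.0, -0.1, -1.8]
opening: 0.496
```

```bash
python3 -c "
from h import *
st(); go(570.5,65.7,39,1.68)"
```

```text
t 41.85 [571.4  66.   51.1] [ 3.14  -0.     1.682] F [-0.  -0.1 -1.8] op 0.496
to (570.5, 65.7, 39) d cm [-0.02 -0.09  1.21] rv [ 0.002 -0.     0.002]
```

Request:
{"api": "drive_tool", "payload": {"commands": [{"dx": 0, "dy": -0.1, "dz": 0.7, "rx": 0, "ry": 0, "rz": 0, "fingers": 0.4}, {"dx": 0, "dy": -0.1, "dz": 1.1, "rx": 0, "ry": 0, "rz": 0, "fingers": 0.4}, {"dx": 0, "dy": -0.1, "dz": 1.2, "rx": 0, "ry": 0, "rz": 0, "fingers": 0.4}, {"dx": 0, "dy": -0.1, "dz": 1.2, "rx": 0, "ry": 0, "rz": 0, "fingers": 0.4}]}}

```text
t: 42.35
ee_pos: [569.8, 65.8, 39.1]
eef_rot: [3.141, -0.001, 1.682]
wrist_force: [-2.2, 0.3, 8.9]
opening: 0.499
```

Request:
{"api": "drive_tool", "payload": {"commands": [{"dx": 0, "dy": 0, "dz": 0, "rx": 0, "ry": 0, "rz": 0, "fingers": 0.7}, {"dx": 0, "dy": 0, "dz": 0, "rx": 0, "ry": 0, "rz": 0, "fingers": 1.0}, {"dx": 0, "dy": 0, "dz": 0, "rx": 0, "ry": 0, "rz": 0, "fingers": 1.0}, {"dx": 0, "dy": 0, "dz": -3, "rx": 0, "ry": 0, "rz": 0, "fingers": 1.0}, {"dx": 0, "dy": 0, "dz": -7, "rx": 0, "ry": 0, "rz": 0, "fingers": 1.0}, {"dx": 0, "dy": 0, "dz": -11, "rx": 0, "ry": 0, "rz": 0, "fingers": 1.0}, {"dx": 0, "dy": 0, "dz": -14, "rx": 0, "ry": 0, "rz": 0, "fingers": 1.0}, {"dx": 0, "dy": 0, "dz": -15, "rx": 0, "ry": 0, "rz": 0, "fingers": 1.0}]}}

```text
t: 43.35
ee_pos: [570.4, 65.7, 189.8]
eef_rot: [3.139, -0.001, 1.682]
wrist_force: [-0.6, 0.2, 0.0]
opening: 0.996
```

```bash
python3 -c "
from h import *
st(); go(489.7,250.4,187,1.68)"
```

```text
t 43.35 [570.4  65.7 189.8] [ 3.139e+00 -1.000e-03  1.682e+00] F [-0.6  0.2  0. ] op 0.996
to (489.7, 250.4, 187) d cm [19.25 -5.98  0.27] rv [ 0.003 -0.001  0.002]
```

Request:
{"api": "drive_tool", "payload": {"commands": [{"dx": 4, "dy": -1.2, "dz": 0, "rx": 0, "ry": 0, "rz": 0, "fingers": 1.0}, {"dx": 8, "dy": -2.5, "dz": 0, "rx": 0, "ry": 0, "rz": 0, "fingers": 1.0}, {"dx": 12, "dy": -3.7, "dz": 0, "rx": 0, "ry": 0, "rz": 0, "fingers": 1.0}, {"dx": 16, "dy": -5, "dz": 0, "rx": 0, "ry": 0, "rz": 0, "fingers": 1.0}, {"dx": 19, "dy": -5.9, "dz": 0, "rx": 0, "ry": 0, "rz": 0, "fingers": 1.0}, {"dx": 19.2, "dy": -6, "dz": 2, "rx": 0, "ry": 0, "rz": 0, "fingers": 1.0}, {"dx": 19.2, "dy": -6, "dz": 4, "rx": 0, "ry": 0, "rz": 0, "fingers": 1.0}, {"dx": 19.2, "dy": -6, "dz": 4, "rx": 0, "ry": 0, "rz": 0, "fingers": 1.0}]}}

```text
t: 44.35
ee_pos: [487.2, 249.2, 145.9]
eef_rot: [-3.138, 0.002, 1.682]
wrist_force: [0.2, 0.5, 0.1]
opening: 0.999
```

```bash
python3 -c "
from h import *
st(); go(489.7,250.4,34,1.68)"
```

```text
t 44.35 [487.2 249.2 145.9] [-3.138e+00  2.000e-03  1.682e+00] F [0.2 0.5 0.1] op 0.999
to (489.7, 250.4, 34) d cm [ 0.12  0.3  11.19] rv [-0.004  0.002  0.002]
```

Request:
{"api": "drive_tool", "payload": {"commands": [{"dx": 0.1, "dy": 0.1, "dz": 3, "rx": 0, "ry": 0, "rz": 0, "fingers": 1.0}, {"dx": 0.1, "dy": 0.1, "dz": 6, "rx": 0, "ry": 0, "rz": 0, "fingers": 1.0}, {"dx": 0.1, "dy": 0.1, "dz": 9, "rx": 0, "ry": 0, "rz": 0, "fingers": 1.0}, {"dx": 0.1, "dy": 0.1, "dz": 11, "rx": 0, "ry": 0, "rz": 0, "fingers": 1.0}, {"dx": 0.1, "dy": 0.1, "dz": 11.3, "rx": 0, "ry": 0, "rz": 0, "fingers": 1.0}, {"dx": 0.1, "dy": 0.1, "dz": 11.3, "rx": 0, "ry": 0, "rz": 0, "fingers": 1.0}]}}

```text
t: 45.1
ee_pos: [490.0, 251.0, 35.7]
eef_rot: [3.141, -0.0, 1.682]
wrist_force: [-0.1, -0.7, -0.3]
opening: 1.0
```

Request:
{"api": "drive_tool", "payload": {"commands": [{"dx": 0, "dy": 0, "dz": 0, "rx": 0, "ry": 0, "rz": 0, "fingers": 0.4}, {"dx": 0, "dy": 0, "dz": 0, "rx": 0, "ry": 0, "rz": 0, "fingers": 0.4}, {"dx": 0, "dy": 0, "dz": 0, "rx": 0, "ry": 0, "rz": 0, "fingers": 0.4}, {"dx": 0, "dy": 0, "dz": 0, "rx": 0, "ry": 0, "rz": 0, "fingers": 0.4}, {"dx": 0, "dy": 0, "dz": 0, "rx": 0, "ry": 0, "rz": 0, "fingers": 0.4}, {"dx": 0, "dy": 0, "dz": 0, "rx": 0, "ry": 0, "rz": 0, "fingers": 0.4}], "squeeze": 20}}

```text
t: 45.85
ee_pos: [489.6, 251.0, 35.2]
eef_rot: [3.142, -0.0, 1.682]
wrist_force: [-0.0, -0.2, 2.4]
opening: 0.512
```

Request:
{"api": "drive_tool", "payload": {"commands": [{"dx": 0, "dy": 0, "dz": -1, "rx": 0, "ry": 0, "rz": 0, "fingers": 0.4}, {"dx": 0, "dy": 0, "dz": -3, "rx": 0, "ry": 0, "rz": 0, "fingers": 0.4}, {"dx": 0, "dy": 0, "dz": -6, "rx": 0, "ry": 0, "rz": 0, "fingers": 0.4}, {"dx": 0, "dy": 0, "dz": -9, "rx": 0, "ry": 0, "rz": 0, "fingers": 0.4}, {"dx": 0, "dy": 0, "dz": -12, "rx": 0, "ry": 0, "rz": 0, "fingers": 0.4}, {"dx": 0, "dy": 0, "dz": -14, "rx": 0, "ry": 0, "rz": 0, "fingers": 0.4}, {"dx": 0, "dy": 0, "dz": -15, "rx": 0, "ry": 0, "rz": 0, "fingers": 0.4}], "squeeze": 25}}

```text
t: 46.72
ee_pos: [489.9, 251.0, 186.6]
eef_rot: [3.14, -0.001, 1.682]
wrist_force: [-1.1, -0.1, -2.5]
opening: 0.515
```

```bash
python3 -c "
from h import *
st(); go(548,15.7,187,1.68)"
```

```text
t 46.73 [489.9 251.  186.6] [ 3.140e+00 -1.000e-03  1.682e+00] F [-1.1 -0.1 -2.5] op 0.515
to (548, 15.7, 187) d cm [-24.03   3.17  -0.06] rv [ 0.001 -0.001  0.002]
```

Request:
{"api": "drive_tool", "payload": {"commands": [{"dx": -2, "dy": 0.2, "dz": 0, "rx": 0, "ry": 0, "rz": 0, "fingers": 0.4}, {"dx": -6, "dy": 0.7, "dz": 0, "rx": 0, "ry": 0, "rz": 0, "fingers": 0.4}, {"dx": -10, "dy": 1.3, "dz": 0, "rx": 0, "ry": 0, "rz": 0, "fingers": 0.4}, {"dx": -14, "dy": 1.8, "dz": 0, "rx": 0, "ry": 0, "rz": 0, "fingers": 0.4}, {"dx": -18, "dy": 2.4, "dz": 0, "rx": 0, "ry": 0, "rz": 0, "fingers": 0.4}, {"dx": -22, "dy": 2.9, "dz": 0, "rx": 0, "ry": 0, "rz": 0, "fingers": 0.4}, {"dx": -24, "dy": 3.2, "dz": 0, "rx": 0, "ry": 0, "rz": 0, "fingers": 0.4}, {"dx": -24, "dy": 3.2, "dz": 1, "rx": 0, "ry": 0, "rz": 0, "fingers": 0.4}]}}

```text
t: 47.72
ee_pos: [547.8, 12.7, 174.5]
eef_rot: [-3.141, 0.001, 1.677]
wrist_force: [-0.2, 0.1, -1.8]
opening: 0.508
```

Request:
{"api": "drive_tool", "payload": {"commands": [{"dx": 0, "dy": 0, "dz": 2, "rx": 0, "ry": 0, "rz": 0, "fingers": 0.4}, {"dx": 0, "dy": 0, "dz": 5, "rx": 0, "ry": 0, "rz": 0, "fingers": 0.4}, {"dx": 0, "dy": 0, "dz": 8, "rx": 0, "ry": 0, "rz": 0, "fingers": 0.4}, {"dx": 0, "dy": 0, "dz": 11, "rx": 0, "ry": 0, "rz": 0, "fingers": 0.4}, {"dx": 0, "dy": 0, "dz": 12.4, "rx": 0, "ry": 0, "rz": 0, "fingers": 0.4}, {"dx": 0, "dy": 0, "dz": 12.4, "rx": 0, "ry": 0, "rz": 0, "fingers": 0.4}, {"dx": 0, "dy": 0, "dz": 12.4, "rx": 0, "ry": 0, "rz": 0, "fingers": 0.4}]}}

```text
t: 48.6
ee_pos: [548.5, 16.1, 51.9]
eef_rot: [3.14, -0.0, 1.682]
wrist_force: [0.5, -0.6, -2.1]
opening: 0.507
```

```bash
python3 -c "
from h import *
st(); go(548,15.7,39,1.68)"
```

```text
t 48.6 [548.5  16.1  51.9] [ 3.14  -0.     1.682] F [ 0.5 -0.6 -2.1] op 0.507
to (548, 15.7, 39) d cm [-0.03 -0.06  1.29] rv [ 0.001 -0.     0.002]
```

Request:
{"api": "drive_tool", "payload": {"commands": [{"dx": 0, "dy": 0, "dz": 0.7, "rx": 0, "ry": 0, "rz": 0, "fingers": 0.4}, {"dx": 0, "dy": 0, "dz": 1.1, "rx": 0, "ry": 0, "rz": 0, "fingers": 0.4}, {"dx": 0, "dy": 0, "dz": 1.25, "rx": 0, "ry": 0, "rz": 0, "fingers": 0.4}, {"dx": 0, "dy": 0, "dz": 1.3, "rx": 0, "ry": 0, "rz": 0, "fingers": 0.4}, {"dx": 0, "dy": 0, "dz": 1.3, "rx": 0, "ry": 0, "rz": 0, "fingers": 0.4}]}}

```text
t: 49.22
ee_pos: [547.9, 16.1, 39.2]
eef_rot: [3.142, -0.001, 1.682]
wrist_force: [-3.7, 1.2, 10.7]
opening: 0.507
```

Request:
{"api": "drive_tool", "payload": {"commands": [{"dx": 0, "dy": 0, "dz": 0, "rx": 0, "ry": 0, "rz": 0, "fingers": 0.7}, {"dx": 0, "dy": 0, "dz": 0, "rx": 0, "ry": 0, "rz": 0, "fingers": 1.0}, {"dx": 0, "dy": 0, "dz": 0, "rx": 0, "ry": 0, "rz": 0, "fingers": 1.0}, {"dx": 0, "dy": 0, "dz": -3, "rx": 0, "ry": 0, "rz": 0, "fingers": 1.0}, {"dx": 0, "dy": 0, "dz": -7, "rx": 0, "ry": 0, "rz": 0, "fingers": 1.0}, {"dx": 0, "dy": 0, "dz": -11, "rx": 0, "ry": 0, "rz": 0, "fingers": 1.0}, {"dx": 0, "dy": 0, "dz": -15, "rx": 0, "ry": 0, "rz": 0, "fingers": 1.0}, {"dx": 0, "dy": 0, "dz": -18, "rx": 0, "ry": 0, "rz": 0, "fingers": 1.0}]}}

```text
t: 50.22
ee_pos: [548.2, 15.9, 219.9]
eef_rot: [3.14, -0.0, 1.682]
wrist_force: [0.3, -0.8, 0.4]
opening: 0.999
```

Request:
{"api": "drive_tool", "payload": {"commands": [{"dx": 5, "dy": -1, "dz": 0, "rx": 0, "ry": 0, "rz": 0, "fingers": 1.0}, {"dx": 10, "dy": -3, "dz": 0, "rx": 0, "ry": 0, "rz": 0, "fingers": 1.0}, {"dx": 15, "dy": -5, "dz": 0, "rx": 0, "ry": 0, "rz": 0, "fingers": 1.0}, {"dx": 20, "dy": -7, "dz": 0, "rx": 0, "ry": 0, "rz": 0, "fingers": 1.0}, {"dx": 25, "dy": -9, "dz": 0, "rx": 0, "ry": 0, "rz": 0, "fingers": 1.0}, {"dx": 30, "dy": -11, "dz": 0, "rx": 0, "ry": 0, "rz": 0, "fingers": 1.0}, {"dx": 33, "dy": -12, "dz": 0, "rx": 0, "ry": 0, "rz": 0, "fingers": 1.0}, {"dx": 33, "dy": -12, "dz": 0, "rx": 0, "ry": 0, "rz": 0, "fingers": 1.0}]}}

```text
t: 51.22
ee_pos: [390.5, 333.0, 217.8]
eef_rot: [-3.141, -0.0, 1.687]
wrist_force: [0.4, 0.1, -0.3]
opening: 0.998
```

```bash
python3 -c "
from h import *
st()
s=snap('scene','s5');t=snap('top','t5')
f=s['frame'][100:300,120:420,::-1]
cv2.imwrite('pics/s5z.png',cv2.resize(f,None,fx=2.6,fy=2.6,interpolation=cv2.INTER_CUBIC))
f=t['frame'][110:320,100:400,::-1]
cv2.imwrite('pics/t5z.png',cv2.resize(f,None,fx=2.66,fy=2.66,interpolation=cv2.INTER_CUBIC))
"
```

```text
t 51.23 [390.5 333.  217.8] [-3.141 -0.     1.687] F [ 0.4  0.1 -0.3] op 0.998
```

View pics/s5z.png

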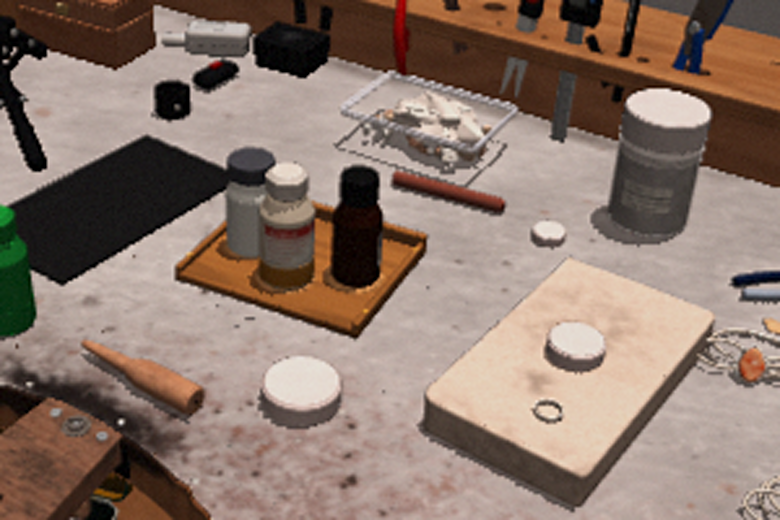

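View pics/t5z.png

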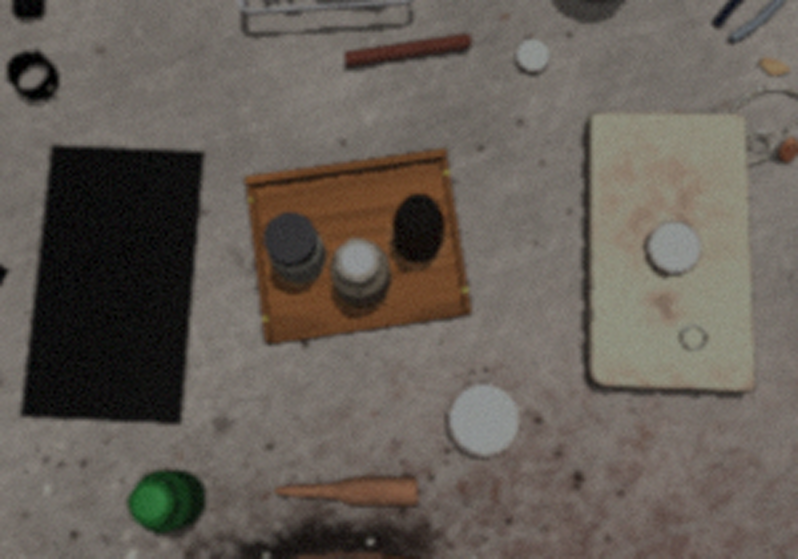

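```bash
python3 -c "
from h import *
t=load('t5'); print(ray(t,674/2.66+99.7,248/2.66+109.7,46).round(1))
print(cv2.absdiff(load('top0')['frame'],t['frame'])[260:310,195:300].mean())
print(ctrl.sign_off())"
```

```text
[ 558.5 -234.    46. ]
2.7263492063492065
the job is handed in; nothing more can be done
None
```

I moved the flux bottle, the jar and the brown bottle onto the mat. I then laid the borax tablet in the middle of the soldering board and put each bottle and the jar back on its own pad. The job was handed in at about 51 s with the gripper open and clear of everything.

- **Bottles and jar:** The final top and scene views show all three upright, with their caps within about a pixel of where they started.
- **Tablet:** It lies flat, about 1–4 mm from the board's middle depending on the camera. The views disagree on its absolute position (x of 557 to 564 mm), which is roughly the calibration tolerance.
- **Left alone:** The ring sits at the same pixel position as before. The wooden handle, the sanding stick and the green bottle look unmoved.
- **Forces:** The highest wrist-force reading I saw was about 15 N, when setting the brown bottle down. I only saw values at the end of each move.
- **Failures:** One move call was refused as invalid input and sent again with every field filled in. Nothing else failed.

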